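# Stack the cartons in the box stand and wedge its gate peg shut

## Task

Open the box stand's gate by pulling its wedged peg straight up by the wooden thumb piece, so that the spring swings the bar clear. Stack all the small closed cartons that lie on the bench, and the flat tin if there is one on them, squarely into one straight column on the stand, in any order, each lying flat, right way up and lengthwise between the two steel cheeks. Then turn the peg until the bar again lies across the front of the column while pressing it fully down into its tapered hole, so that it wedges and stays shut by itself, and leave the oil bottle, the cup and the padlock alone.

Things in the scene. Friction and masses are not known exactly. Their poses are not given: they have to be found in the camera images.
- stand: The box stand, fixed to the bench: grey base plate 12 mm thick, from x -100 to +90 and y -78 to +188 mm in its own frame; origin at bench height under the column's middle, -x side is the front. At its left front corner (x -62, y +145 mm) a dark round boss 50 mm high with a tapered hole holds the gate peg.
- column_base (a point): Centre of the column on top of the base plate, 12 mm above the bench; axes as the stand's. Boxes lie lengthwise along y, either way round, between two steel cheeks (inner faces y +-69 mm, from x -31 to +87 mm) and before a rear rail (inner face x +81 mm), all 42 mm above the bench.
- gate_grip (a point): Point on the peg's upright axis in its wooden thumb piece, 137 to 147 mm above the bench. The piece is a flat upright block 62 mm long (point x, parallel to the bar), 14 mm thick (point y), 40 mm high (22 mm below to 18 mm above this point) that turns with the peg; grip it across its thickness from above.
- gate_turn (a joint): Turn of the peg with its level steel bar (10 x 16 mm, 185 mm long, 65 to 75 mm above the bench), rad: 0 = bar swung open towards the robot; grows anticlockwise from above; 1.20 = bar square across the column's front, parallel to the stand's y; stop at 1.27. A spring (0.02 N m at 0, 0.035 at 1.2) turns it back to 0 when the peg is not wedged.
- gate_depth (a joint): How far the peg is pressed down, m: 0 = fully up and loose, 0.010 = fully home. It stays where it is left; moving it takes about 5 N down when loose, 12 N at the bottom; 6 N up at the bottom, 13 N at the top. From 3 mm on its taper rubs: friction against turning grows evenly to about 0.13 N m at full depth; at 7 mm it holds against the spring.
- blank_box_1: Carton of key blanks, brown with a red panel, 70 x 110 x 52 mm high (long side along its own y); the widest; closed, rigid, 0.2 to 0.4 kg; origin at the centre of its underside, z up. Always there.
- blank_box_3: Short white carton with a green panel, the shortest, 66 x 85 x 45 mm high (long side along its own y); closed, rigid, 0.2 to 0.4 kg; origin at the centre of its underside, z up. It may be absent.
- blank_box_4: Brown carton with a yellow panel, 66 x 104 x 48 mm high (long side along its own y); closed, rigid, 0.2 to 0.4 kg; origin at the centre of its underside, z up. It may be absent.
- blank_box_5: White carton with a dark grey panel, 66 x 100 x 45 mm high (long side along its own y); closed, rigid, 0.2 to 0.4 kg; origin at the centre of its underside, z up. It may be absent.
- pin_tin: Flat white tin with a closed blue lid, 64 x 94 x 29 mm high (long side along its own y); it starts lying on top of blank_box_1; 0.14 to 0.24 kg; origin at the centre of its underside, z up. It may be absent.
- oil_bottle: Bystander: cream oil bottle with a red spout, 46 mm across, 150 mm tall; origin under its middle.
- cup_clips: Bystander: green plastic cup, 72 mm across, 60 mm tall; origin under its middle.
- padlock: Bystander: brass padlock lying flat, 71 x 46 x 20 mm; origin under its middle.

How it is judged:
By the outcome, as a careful person would: the job done as asked, in the order asked, and still so for the second after the job is handed in, with the robot touching nothing.
Of blank_box_3, blank_box_4, blank_box_5, pin_tin only 3 to 4 are there at a start; the rules pass over those that are not, and their reading is None.
Once in a run the grip may slacken for a moment while it holds something.
It also fails if it takes over 192 s, if anything falls off the work surface, if the arm or the gripper's body presses on something with over 40 N, if the wrist force passes 120 N, or if a joint passes its speed limit or range.

## Robot

A 7-joint arm with a two-finger parallel gripper is mounted at the origin on the work surface; the furniture and walls round the work are solid. World frame = base frame: x ahead of the robot, y to its left, z up, the work surface at z = 0. Lengths are in m, angles in rad, forces in N, time in s.
With the tool pointing down it reaches from about 0.4 to 0.85 m from the base axis. Payload 4.5 kg.
Tool frame: the origin (TCP) lies on the centre line of the jaws, within the pads' length; the fingertips stand 19 mm ahead of it and the grasp point (between the pads) is the TCP; z points along the fingers, y is the line along which they close (so a half turn about z gives the same grasp; the last joint's range is limited). The gripper opens to 85 mm and grips with 20 to 120 N. Pads are 22 mm wide; open, the fingers measure 114 mm over their backs; the gripper's body (76 mm by 85 mm) begins 54 mm behind the grasp point. The pads swing forward as they close: fully open they stand 13 mm farther back than shut.
Start: joints at [1.293, 0.689, -0.195, 1.565, 0.157, 0.902, -0.215], TCP at [0.192, -0.595, 0.25] pointing down, gripper open.
Joint ranges: [-3.01, 3.01], [-0.46, 2.08], [-1.47, 1.51], [0.13, 2.56], [-1, 4.14], [0.04, 2.09], [-2.66, 2.66]. Speed limits (rad/s): [2.57, 2.57, 3.14, 3.14, 3.14, 3.14, 3.14].

## Interface

Orientations are given as a rotation vector (axis times angle).
In Python, from rig import observe, snapshot, hand_in gives the robot as it stands.
- The arm moves only by the tool send_rows, never from a script. Its argument "rows" is a list of rows, each a list of 6 numbers: the shift along the tool's x, y, z in m, then the turn, a rotation vector about the tool's x, y, z in degrees. A call has 1 to 12 rows; each row shifts and turns the commanded pose from where the row before left it, along the tool's axes as they then stand; what a row does not reach is not made up. A row lasts 1/12 s, in which the tool goes at most 41.7 mm and 7.16 degrees, less where a joint would pass 70% of its speed; a pose out of reach is approached as far as the arm can. A call is refused whole if a number of a shift passes 0.0417 or a number of a turn 7.16, either way. A call with a gripper value outside its range is refused whole. "grip" is the closure in counts, from 0 (fully open) to 255 (shut), set as the call begins (left out, the last holds). The fingers move at their own pace and stop on an object; "force" is the grip in N (left out, the last holds). Time passes only in rows, so rows that do not move let the fingers close. It gives the time, the measured TCP pose, the force, the opening and the grip force at its end, in the units of the state.
- observe(): the state, without advancing time (a new reading comes with each control period).
- snapshot(name): name is "scene" or "top" or "wrist"; returns a dict with "frame" (420x560x3 uint8, blue, green, red), "camera_matrix" (3x3 intrinsics, pixels), "position" and "attitude" of the camera in the world; the wrist camera has in their place "tool_from_camera" (4x4, takes a point from camera to tool coordinates, whose origin is the TCP and whose axes are the flange's). Camera axes: x right, y down, z forward; pixel columns grow to the right and rows downward; lengths in m; the calibration is good to about 2 mm. A picture is of the moment at which its call begins: read the wrist's pose just before it. There is no depth.
- hand_in(): hands the job in; it is judged then, once.
The state is a dict: "t": time; "joint_pos": joint angles; "joint_vel": joint speeds; "tau": joint torques, N m; "tcp_pos": TCP position; "tool_rot": TCP orientation; "force": force on the tool from outside, world axes, zero at the start; "wrist_torque": the same for the moment, N m; "grip_width": opening from 0.0 (shut) to 1.0 (fully open); "gripper_force": force on a finger pad.
Only numpy, scipy, OpenCV 4.12 (cv2) and the standard library are available. Lean on these libraries where they do the work, as an engineer would, in place of code of your own. Each camera call takes 0.05 s, during which the arm holds its last target. There are 200 camera calls.

## Working session

There is one attempt and no reset: what is moved stays moved. The work goes in short steps, Python scripts to look and compute and a tool call to move; the robot and the scene stay as the last step left them, time stands still between calls to the robot, and variables do not carry over. Pictures are saved under pics/ and viewed, at most 14 in all, crops included, and the job is handed in when it is done.

Besides the shell and the picture viewer there is one more tool, called after "Request:" as name([rows], argument=value, ...), one row to a line, values as JSON. send_rows: Moves the arm, as the interface text tells. Its arguments: {"type":"object","properties":{"rows":{"type":"array","items":{"type":"array","items":{"type":"number"}}},"grip":{"type":"number"},"force":{"type":"number"}},"required":["rows"]}

```bash
mkdir -p pics; ls
python3 - <<'E'
from rig import observe, snapshot
import cv2,numpy as np
s=observe();print({k:np.round(v,3).tolist() for k,v in s.items()})
for n in("scene","top"):
    d=snapshot(n);cv2.imwrite(f"pics/{n}0.png",d["frame"]);print(n,np.round(d["camera_matrix"],1).tolist(),d["position"],d["attitude"])
E
```

```text
pics
{'t': 0.0, 'joint_pos': [1.293, 0.69, -0.195, 1.566, 0.157, 0.903, -0.215], 'joint_vel': [0.0, -0.001, -0.0, 0.001, -0.0, 0.001, 0.0], 'tau': [-0.001, -53.961, -1.266, -15.855, 0.009, 0.009, 0.0], 'tcp_pos': [0.191, -0.594, 0.249], 'tool_rot': [-3.102, -0.488, 0.001], 'force': [-0.712, -0.125, -0.068], 'wrist_torque': [0.044, 0.051, 0.053], 'gripper_force': 0.0, 'grip_width': 1.003}
scene [[510.0, 0.0, 276.9], [0.0, 510.0, 200.4], [0.0, 0.0, 1.0]] [-0.06394462  0.93262763  0.69929784] [-0.82878141  2.32027499 -1.30395473]
top [[384.0, 0.0, 281.2], [0.0, 384.0, 205.5], [0.0, 0.0, 1.0]] [0.49641314 0.22579743 0.94520383] [-2.1793762   2.17053494 -0.13808864]
```

```bash
python3 -c "
from rig import snapshot
d=snapshot('wrist');print(d['tool_from_camera'],d['camera_matrix'])
import cv2;cv2.imwrite('pics/wrist0.png',d['frame'])"
```

```text
[[ 8.71341176e-04 -9.55928751e-01 -2.93597453e-01  7.51732070e-02]
 [ 9.99999455e-01  6.64220844e-04  8.05159913e-04  4.10240017e-04]
 [-5.74661962e-04 -2.93597995e-01  9.55928809e-01 -1.23293833e-01]
 [ 0.00000000e+00  0.00000000e+00  0.00000000e+00  1.00000000e+00]] [[362.74492061   0.         276.60798602]
 [  0.         362.74492061 208.44363085]
 [  0.           0.           1.        ]]
```

View pics/scene0.png

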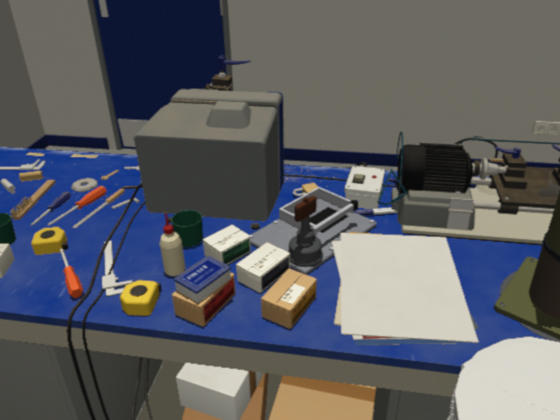

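View pics/top0.png

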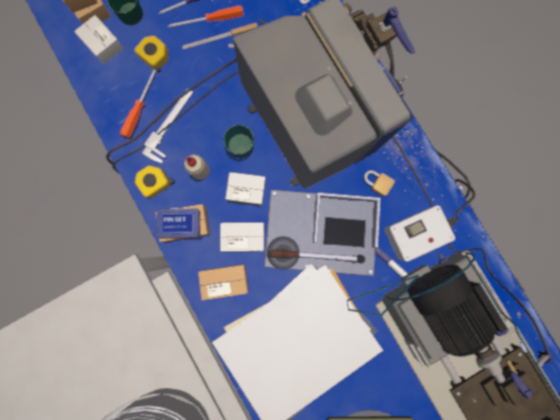

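```bash
cat > h.py <<'E'
import numpy as np, cv2
from scipy.spatial.transform import Rotation as R
from rig import observe, snapshot
def cam(name, save=None):
    s=observe(); d=snapshot(name)
    if name=="wrist":
        T=np.array(d["tool_from_camera"]); Rt=R.from_rotvec(s["tool_rot"]).as_matrix()
        Rc=Rt@T[:3,:3]; p=Rt@T[:3,3]+np.array(s["tcp_pos"])
    else:
        Rc=R.from_rotvec(d["attitude"]).as_matrix(); p=np.array(d["position"])
    c=dict(K=np.array(d["camera_matrix"]),R=Rc,p=p,img=d["frame"])
    if save: cv2.imwrite(f"pics/{save}.png",c["img"])
    return c
def proj(c,X):
    q=(np.atleast_2d(X)-c["p"])@c["R"]; u=q@c["K"].T; return u[:,:2]/u[:,2:]
def ray(c,uv):
    v=np.c_[np.atleast_2d(uv),np.ones(len(np.atleast_2d(uv)))]@np.linalg.inv(c["K"]).T@c["R"].T; return v
def plane(c,uv,z):
    v=ray(c,uv); return c["p"]+v*((z-c["p"][2])/v[:,2])[:,None]
def tri(obs): # [(cam,uv),...]
    A=np.zeros((3,3));b=np.zeros(3)
    for c,uv in obs:
        v=ray(c,uv)[0];v/=np.linalg.norm(v);M=np.eye(3)-np.outer(v,v);A+=M;b+=M@c["p"]
    return np.linalg.solve(A,b)
E
python3 - <<'E'
from h import *
c=cam("top");s=cam("scene")
print(c["R"].round(2),"\n",plane(c,[[140,140],[400,140],[140,310],[400,310],[184,222],[242,237],[222,282],[245,188],[283,253]],0).round(3))
cv2.imwrite("pics/topc.png",cv2.resize(c["img"][135:315,140:400],(780,540),interpolation=cv2.INTER_CUBIC))
cv2.imwrite("pics/scc.png",cv2.resize(s["img"][170:330,150:390],(795,530),interpolation=cv2.INTER_CUBIC))
E
```

```text
[[ 0.   -0.99  0.11]
 [-1.   -0.01 -0.02]
 [ 0.02 -0.11 -0.99]] 
 [[ 0.762  0.562  0.   ]
 [ 0.767 -0.093  0.   ]
 [ 0.346  0.544  0.   ]
 [ 0.346 -0.08   0.   ]
 [ 0.557  0.446  0.   ]
 [ 0.521  0.304  0.   ]
 [ 0.412  0.35   0.   ]
 [ 0.642  0.298  0.   ]
 [ 0.482  0.203  0.   ]]
```

View pics/topc.png

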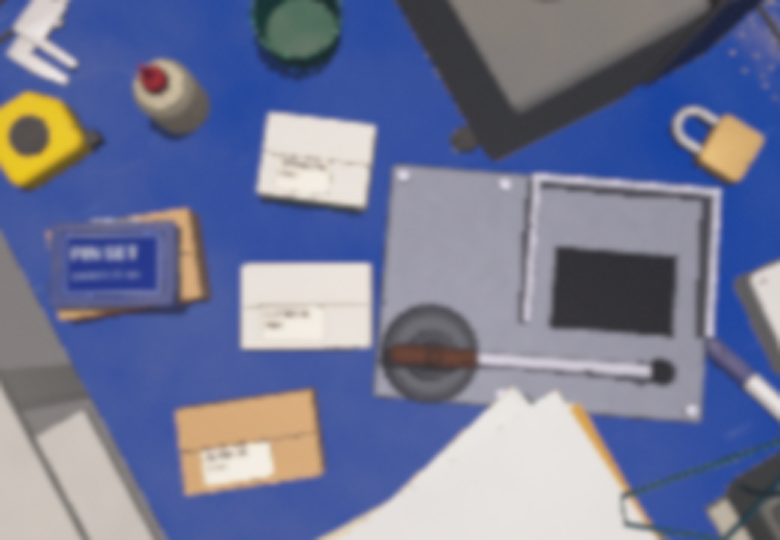

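View pics/scc.png

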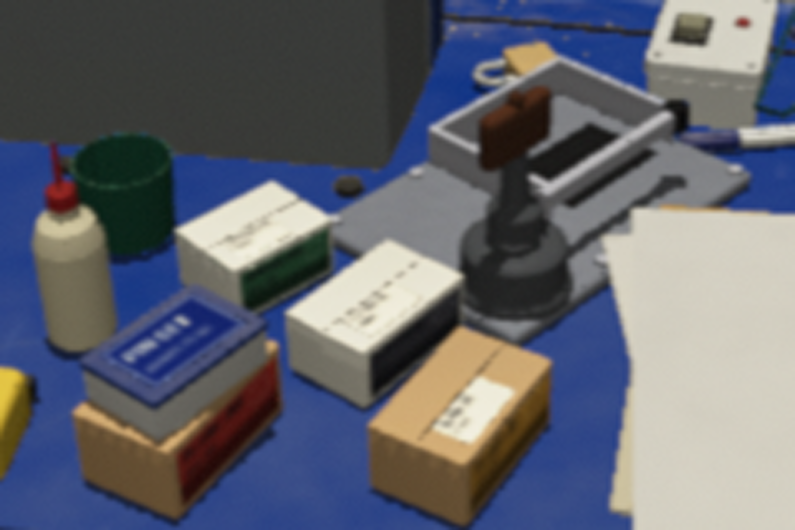

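```bash
cat > m.py <<'E'
from h import *
c=cam("top");s=cam("scene")
T=lambda a:np.array(a,float)/3+[140,135]
S=lambda a:np.array(a,float)/3.3125+[150,170]
B={"b3":([(267,112),(376,124),(367,206),(257,194)],[(177,236),(272,181),(333,218),(243,274)]),
"b5":([(242,263),(372,263),(372,348),(241,348)],[(286,314),(389,239),(465,277),(372,350)]),
"b4":([(176,408),(312,390),(323,474),(186,495)],[(370,425),(460,328),(552,365),(470,465)]),
"tin":([(62,222),(178,222),(178,306),(54,310)],[(83,355),(188,287),(266,327),(155,415)]),
"b1":([(45,230),(192,209),(208,298),(60,320)],None)}
for k,(t,u) in B.items():
    z=.052
    if u: p=tri([(c,T(t).mean(0)),(s,S(u).mean(0))]);z=p[2]
    q=plane(c,T(t),z); l=(q[0]-q[1]+q[3]-q[2])/2; w=(q[0]-q[3]+q[1]-q[2])/2
    print(k,"c",q.mean(0).round(4),"long",np.linalg.norm(l).round(3),"wid",np.linalg.norm(w).round(3),"yaw of long from +y",np.degrees(np.arctan2(-l[0],l[1])).round(1), p.round(3) if u else '')
q=plane(c,T([(392,165),(375,397),(700,420),(722,187)]),.012);print("plate",q.round(3))
a=np.array([[.09,.188],[-.1,.188],[-.1,-.078]]);w=q[:3,:2]
ca=a-a.mean(0);cw=w-w.mean(0);th=np.arctan2((ca[:,0]*cw[:,1]-ca[:,1]*cw[:,0]).sum(),(ca*cw).sum())
Rm=np.array([[np.cos(th),-np.sin(th)],[np.sin(th),np.cos(th)]]);t0=w.mean(0)-Rm@a.mean(0)
print("stand",t0.round(4),np.degrees(th).round(2),"res",(a@Rm.T+t0-w).round(4).tolist(),"peg",(Rm@[-.062,.145]+t0).round(4))
print("thumb tri",tri([(c,T([(432,357)])[0]),(s,S([(515,125)])[0])]).round(4))
E
python3 m.py
```

```text
b3 c [0.6362 0.2936 0.0387] long 0.087 wid 0.066 yaw of long from +y -6.0 [0.635 0.293 0.039]
b5 c [0.5201 0.2997 0.0402] long 0.102 wid 0.066 yaw of long from +y 0.2 [0.519 0.299 0.04 ]
b4 c [0.4153 0.3423 0.0419] long 0.106 wid 0.065 yaw of long from +y 8.1 [0.415 0.342 0.042]
tin c [0.5492 0.4396 0.0729] long 0.09 wid 0.065 yaw of long from +y 1.2 [0.55  0.44  0.073]
b1 c [0.5511 0.4383 0.052 ] long 0.114 wid 0.071 yaw of long from +y 8.6 
plate [[ 0.636  0.234  0.012]
 [ 0.448  0.247  0.012]
 [ 0.43  -0.014  0.012]
 [ 0.619 -0.037  0.012]]
stand [0.5343 0.0538] -3.95 res [[0.0015, 0.0011], [-0.0004, 0.0017], [-0.001, -0.0028]] peg [0.4824 0.2027]
thumb tri [0.4818 0.2042 0.1357]
```

Request:
send_rows([
  [0,0,-0.0417,0,0,-6.8],
  [0,0,-0.0417,0,0,-6.8],
  [0,0,-0.0417,0,0,-6.8],
  [0,0,-0.0417,0,0,-6.8],
  [0,0,0,0,0,-6.8],
  [0,0,0,0,0,-6.8],
  [0,0,0,0,0,-6.8],
  [0,0,0,0,0,-6.8],
  [0,0,0,0,0,-6.8],
  [0,0,0,0,0,-6.8],
], grip=0, force=60)

```text
t: 1.18
tcp_pos: [0.1916, -0.5948, 0.4169]
tool_rot: [-2.294, -2.146, 0.0]
force: [-0.2, 0.3, -0.3]
grip_width: 1.0
gripper_force: 0.0
```

Request:
send_rows([
  [0.0304,0.0237,0,0,0,0],
  [0.0304,0.0237,0,0,0,0],
  [0.0304,0.0237,0,0,0,0],
  [0.0304,0.0237,0,0,0,0],
  [0.0304,0.0237,0,0,0,0],
  [0.0304,0.0237,0,0,0,0],
  [0.0304,0.0237,0,0,0,0],
  [0.0304,0.0237,0,0,0,0],
  [0.0304,0.0237,0,0,0,0],
  [0.0304,0.0237,0,0,0,0],
  [0.0304,0.0237,0,0,0,0],
  [0.0304,0.0237,0,0,0,0],
])

```text
t: 2.18
tcp_pos: [0.5025, -0.2501, 0.4171]
tool_rot: [2.3, 2.139, -0.001]
force: [1.1, -0.4, -0.4]
grip_width: 0.997
gripper_force: 0.0
```

Request:
send_rows([
  [0.0375,-0.004,0,0,0,0],
  [0.0375,-0.004,0,0,0,0],
  [0.0375,-0.004,0,0,0,0],
  [0.0375,-0.004,0,0,0,0],
  [0.0375,-0.004,0,0,0,0],
  [0.0375,-0.004,0,0,0,0],
  [0.0375,-0.004,0,0,0,0],
  [0.0375,-0.004,0,0,0,0],
  [0.0375,-0.004,0,0,0,0],
  [0.0375,-0.004,0,0,0,0],
  [0.0375,-0.004,0,0,0,0],
  [0.0375,-0.004,0,0,0,0],
])

```text
t: 3.18
tcp_pos: [0.4859, 0.2023, 0.4171]
tool_rot: [2.3, 2.139, 0.0]
force: [0.6, -0.1, -0.5]
grip_width: 1.005
gripper_force: 0.0
```

```bash
cat >> h.py <<'E'
def go(x,y,z,yaw):
    s=observe(); Rt=R.from_rotvec(s["tool_rot"]).as_matrix()
    cur=np.degrees(np.arctan2(Rt[1,0],Rt[0,0])); turn=(cur-yaw+180)%360-180
    d=np.array([x,y,z])-s["tcp_pos"]; a=np.radians(yaw)
    print("turn(z) %.1f  then shift x %.4f y %.4f z %.4f | cur yaw %.1f j7 %.2f"%(turn,d[0]*np.cos(a)+d[1]*np.sin(a),d[0]*np.sin(a)-d[1]*np.cos(a),-d[2],cur,s["joint_pos"][6]))
E
python3 - <<'E'
from h import *
c=cam("wrist","w1")
E
```

```text
(no output)
```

View pics/w1.png

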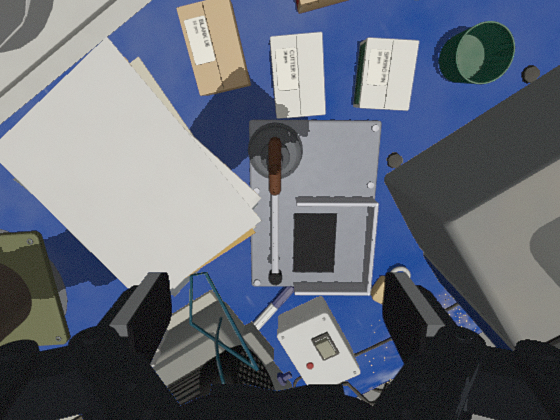

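```bash
cat > m2.py <<'E'
from h import *
c=cam("wrist"); t=cam("top"); s=cam("scene")
T=lambda a:np.array(a,float)/3+[140,135]
S=lambda a:np.array(a,float)/3.3125+[150,170]
def box(n,uv,z,tu):
    q=plane(c,uv,z); l=(q[0]-q[3]+q[1]-q[2])/2; w=(q[1]-q[0]+q[2]-q[3])/2
    print(n,q.mean(0).round(4),np.linalg.norm(l).round(3),np.linalg.norm(w).round(3),np.degrees(np.arctan2(-l[0],l[1])).round(1),"tri",tri([(c,np.mean(uv,0)),(t,T(tu).mean(0))]).round(4),tri([(c,np.mean(uv,0)),(s,S(su).mean(0))]).round(4) if (su:=SU.get(n)) else '')
SU={"b3":[(177,236),(272,181),(333,218),(243,274)],"b5":[(286,314),(389,239),(465,277),(372,350)]}
box("b5",[(270,36),(322,32),(326,113),(273,117)],.045,[(242,263),(372,263),(372,348),(241,348)])
box("b3",[(366,38),(419,41),(411,110),(361,107)],.045,[(267,112),(376,124),(367,206),(257,194)])
q=plane(c,[(381,121),(250,121),(252,289)],.012)
a=np.array([[.09,.188],[-.1,.188],[-.1,-.078]]);w=q[:3,:2]
ca=a-a.mean(0);cw=w-w.mean(0);th=np.arctan2((ca[:,0]*cw[:,1]-ca[:,1]*cw[:,0]).sum(),(ca*cw).sum())
Rm=np.array([[np.cos(th),-np.sin(th)],[np.sin(th),np.cos(th)]]);t0=w.mean(0)-Rm@a.mean(0)
print("stand",t0.round(4),np.degrees(th).round(2),"res",(a@Rm.T+t0-w).round(4).tolist(),"peg",(Rm@[-.062,.145]+t0).round(4))
print("thumb",plane(c,[(274.5,165)],.16).round(4))
E
python3 m2.py
```

```text
b5 [0.5171 0.3147 0.045 ] 0.098 0.068 0.2 tri [ 0.5311  0.3292 -0.2539] [0.5127 0.3124 0.0517]
b3 [0.6346 0.3088 0.045 ] 0.083 0.067 -4.1 tri [0.6408 0.3031 0.0185] [0.6276 0.3058 0.0508]
stand [0.5353 0.0664] -3.4 res [[0.0018, -0.0004], [-0.002, -0.0001], [0.0002, 0.0005]] peg [0.4821 0.2149]
thumb [[0.4821 0.2205 0.16  ]]
```

Request:
send_rows([
  [0.002,-0.001,0.04,0,0,0.1],
  [0.002,-0.001,0.04,0,0,0],
  [0,0,0.04,0,0,0],
  [0,0,0.03,0,0,0],
  [0,0,0,0,0,0],
  [0,0,0,0,0,0],
])

```text
t: 3.88
tcp_pos: [0.4846, 0.2029, 0.2664]
tool_rot: [2.304, 2.135, -0.005]
force: [0.8, -0.4, 1.0]
grip_width: 1.002
gripper_force: 0.0
```

Run:
```python
from h import *
c=cam("wrist","w2"); print(observe()["tcp_pos"],observe()["tool_rot"])
cv2.imwrite("pics/w2.png",c["img"])
```

```text
[0.48559386 0.2042143  0.26806192] [2.30354210e+00 2.13514535e+00 1.65141113e-03]
```

View pics/w2.png

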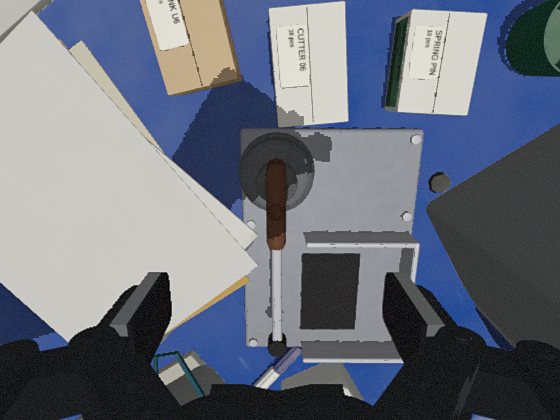

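```bash
cat > m3.py <<'E'
from h import *
c=cam("wrist")
print("thumb",plane(c,[(276.5,204),(276.5,160),(276.5,248)],.16).round(4))
q=plane(c,[(424,128),(242,129),(246,347)],.012)
a=np.array([[.09,.188],[-.1,.188],[-.1,-.078]]);w=q[:3,:2]
ca=a-a.mean(0);cw=w-w.mean(0);th=np.arctan2((ca[:,0]*cw[:,1]-ca[:,1]*cw[:,0]).sum(),(ca*cw).sum())
Rm=np.array([[np.cos(th),-np.sin(th)],[np.sin(th),np.cos(th)]]);t0=w.mean(0)-Rm@a.mean(0)
print("stand",t0.round(4),np.degrees(th).round(2),"res",(a@Rm.T+t0-w).round(4).tolist(),"peg",(Rm@[-.062,.145]+t0).round(4))
print("b5",plane(c,[(270,10),(345,2),(348,123),(276,127)],.045).mean(0).round(4))
print("b3",plane(c,[(408,10),(487,14),(469,116),(397,109)],.045).mean(0).round(4))
go(.4825,.208,.143,86.1)
E
python3 m3.py
```

```text
thumb [[0.4867 0.2107 0.16  ]
 [0.4889 0.24   0.16  ]
 [0.4843 0.1791 0.16  ]]
stand [0.5379 0.0557] -4.36 res [[0.0016, -0.0005], [-0.0018, 0.0009], [0.0003, -0.0004]] peg [0.4871 0.205 ]
b5 [0.5234 0.3008 0.045 ]
b3 [0.6392 0.2955 0.045 ]
turn(z) -0.4  then shift x 0.0028 y -0.0038 z 0.1259 | cur yaw 85.7 j7 -1.00
```

```bash
python3 - <<'E'
import re
s=open('h.py').read()
s=s.replace('Rt=R.from_rotvec(s["tool_rot"]).as_matrix()\n        Rc','Rt=R.from_rotvec(s["tool_rot"]).as_matrix(); yw=np.arctan2(Rt[1,0],Rt[0,0]); cy,sy=np.cos(yw),np.sin(yw); print("tilt",Rt[:,2].round(4),"yaw",np.degrees(yw).round(2),np.round(s["tcp_pos"],4)); Rt=np.array([[cy,sy,0],[sy,-cy,0],[0,0,-1.]])\n        Rc')
open('h.py','w').write(s)
E
for i in 1 2 3; do python3 m3.py; done
```

```text
tilt [ 0.0033  0.0015 -1.    ] yaw 85.67 [0.4861 0.2049 0.2689]
thumb [[0.487  0.2112 0.16  ]
 [0.4892 0.2406 0.16  ]
 [0.4846 0.1795 0.16  ]]
stand [0.5381 0.0561] -4.33 res [[0.0013, -0.0007], [-0.0017, 0.0007], [0.0005, 0.0001]] peg [0.4872 0.2054]
b5 [0.5236 0.3015 0.045 ]
b3 [0.6397 0.2962 0.045 ]
turn(z) -0.4  then shift x 0.0024 y -0.0038 z 0.1263 | cur yaw 85.7 j7 -1.00
tilt [ 0.0041  0.002  -1.    ] yaw 85.69 [0.4861 0.2053 0.2693]
thumb [[0.487  0.2114 0.16  ]
 [0.4892 0.2409 0.16  ]
 [0.4847 0.1797 0.16  ]]
stand [0.5383 0.0564] -4.31 res [[0.0012, -0.0008], [-0.0017, 0.0006], [0.0005, 0.0002]] peg [0.4874 0.2057]
b5 [0.5237 0.3019 0.045 ]
b3 [0.6399 0.2966 0.045 ]
turn(z) -0.4  then shift x 0.0023 y -0.0037 z 0.1263 | cur yaw 85.7 j7 -1.00
tilt [ 0.0042  0.002  -1.    ] yaw 85.71 [0.486  0.2054 0.2693]
thumb [[0.4869 0.2115 0.16  ]
 [0.4891 0.241  0.16  ]
 [0.4845 0.1798 0.16  ]]
stand [0.5382 0.0565] -4.3 res [[0.0012, -0.0008], [-0.0017, 0.0006], [0.0005, 0.0002]] peg [0.4872 0.2058]
b5 [0.5235 0.3021 0.045 ]
b3 [0.6397 0.2968 0.045 ]
turn(z) -0.4  then shift x 0.0024 y -0.0035 z 0.1260 | cur yaw 85.7 j7 -1.00
```

Request:
send_rows([
  [0.0025,-0.001,0.03,0,0,0],
  [0,0,0.03,0,0,0],
  [0,0,0.03,0,0,0],
  [0,0,0.025,0,0,0],
  [0,0,0.015,0,0,0],
  [0,0,0,0,0,0],
  [0,0,0,0,0,0],
])

```text
t: 4.72
tcp_pos: [0.4843, 0.2078, 0.1376]
tool_rot: [2.302, 2.138, 0.001]
force: [0.6, 0.3, 1.2]
grip_width: 1.003
gripper_force: 0.0
```

Request:
send_rows([
  [0,0,0,0,0,0],
  [0,0,0,0,0,0],
  [0,0,0,0,0,0],
  [0,0,0,0,0,0],
  [0,0,0,0,0,0],
  [0,0,0,0,0,0],
  [0,0,0,0,0,0],
  [0,0,0,0,0,0],
], grip=255, force=60)

```text
t: 5.38
tcp_pos: [0.4841, 0.2075, 0.1373]
tool_rot: [2.302, 2.137, 0.001]
force: [-0.8, -0.7, 4.2]
grip_width: 0.154
gripper_force: 60.5
```

Request:
send_rows([
  [0,0,-0.002,0,0,0],
  [0,0,-0.002,0,0,0],
  [0,0,-0.002,0,0,0],
  [0,0,-0.002,0,0,0],
  [0,0,-0.002,0,0,0],
  [0,0,-0.001,0,0,0],
  [0,0,0,0,0,0],
  [0,0,0,0,0,0],
  [0,0,0,0,0,0],
])

```text
t: 6.13
tcp_pos: [0.4837, 0.2072, 0.1471]
tool_rot: [-2.302, -2.137, 0.001]
force: [4.5, 1.5, -24.3]
grip_width: 0.157
gripper_force: 59.3
```

Request:
send_rows([
  [0,0,0.001,0,0,0],
  [0,0,0,0,0,0],
  [0,0,0,0,0,0],
  [0,0,0,0,0,0],
  [0,0,-0.02,0,0,0],
  [0,0,-0.03,0,0,0],
  [0,0,-0.04,0,0,0],
  [0,0,-0.04,0,0,0],
  [0,0,-0.02,0,0,0],
  [0,0,0,0,0,0],
  [0,0,0,0,0,0],
  [0,0,0,0,0,0],
], grip=0)

```text
t: 7.13
tcp_pos: [0.4831, 0.2069, 0.2965]
tool_rot: [2.302, 2.138, -0.002]
force: [-0.4, -0.4, -0.3]
grip_width: 1.001
gripper_force: 0.0
```

Request:
send_rows([
  [0,0,0,0,0,0],
  [0,0,0,0,0,0],
  [0,0,0,0,0,0],
  [0,0,0,0,0,0],
])

```text
t: 7.47
tcp_pos: [0.4835, 0.2074, 0.2962]
tool_rot: [-2.301, -2.138, 0.002]
force: [-0.2, -0.7, 0.2]
grip_width: 1.001
gripper_force: 0.0
```

Run:
```python
from h import *
c=cam("wrist","w3")
```

```text
tilt [-1.4e-03 -6.0e-04 -1.0e+00] yaw 85.78 [0.4835 0.2074 0.2962]
```

View pics/w3.png

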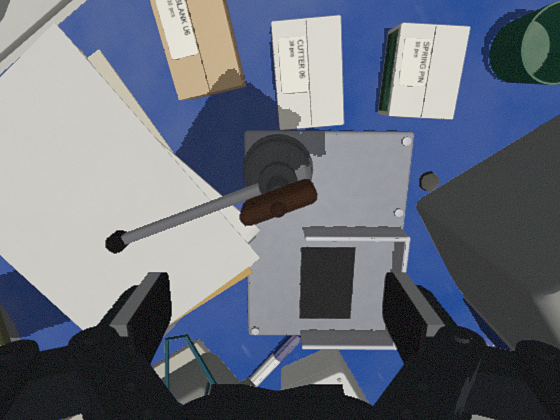

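```bash
cat > m4.py <<'E'
from h import *
c=cam("wrist");t=cam("top")
print("knob",plane(c,[(279,209)],.168).round(4))
def rig2(a,w):
    ca=a-a.mean(0);cw=w-w.mean(0);th=np.arctan2((ca[:,0]*cw[:,1]-ca[:,1]*cw[:,0]).sum(),(ca*cw).sum())
    Rm=np.array([[np.cos(th),-np.sin(th)],[np.sin(th),np.cos(th)]]);t0=w.mean(0)-Rm@a.mean(0)
    return t0.round(4),np.degrees(th).round(2),(a@Rm.T+t0-w).round(4).tolist(),Rm
a=np.array([[.09,.188],[-.1,.188],[-.1,-.078]])
t0,th,res,Rm=rig2(a,plane(c,[(414,132),(246,132),(249,335)],.012)[:,:2])
print("stand",t0,th,res,"peg",Rm@[-.062,.145]+t0)
def box(n,uv,W,L,H):
    a=np.array([[-W,L],[W,L],[W,-L],[-W,-L]])/2
    print(n,*rig2(a,plane(c,uv,H)[:,:2])[:3])
box("b5",[(271,21),(341,14),(344,123),(278,129)],.066,.1,.045)
box("b3",[(399,23),(469,26),(455,119),(389,114)],.066,.085,.045)
T=lambda a:np.array(a,float)/3+[140,135]
for n,uv,W,L,H in [("b4",[(176,408),(312,390),(323,474),(186,495)],.066,.104,.048),("b1",[(45,230),(192,209),(208,298),(60,320)],.07,.11,.052),("tin",[(62,222),(178,222),(178,306),(54,310)],.064,.094,.081)]:
    a=np.array([[W,L],[W,-L],[-W,-L],[-W,L]])/2
    print(n,*rig2(a,plane(t,T(uv),H)[:,:2])[:3])
E
python3 m4.py
```

```text
tilt [-1.1e-03 -4.0e-04 -1.0e+00] yaw 85.78 [0.4835 0.2074 0.2964]
knob [[0.4856 0.204  0.168 ]]
stand [0.5365 0.0536] -4.39 [[0.0025, 0.0004], [-0.0019, 0.0015], [-0.0006, -0.0019]] peg [0.48578308 0.20292111]
b5 [0.5219 0.3007] 0.37 [[-0.0006, 0.0009], [0.0002, 0.0002], [-0.0002, -0.0008], [0.0006, -0.0002]]
b3 [0.6373 0.294 ] -5.97 [[0.0006, 0.0005], [0.0008, 0.0009], [-0.001, 0.0007], [-0.0004, -0.0021]]
b4 [0.4159 0.3415] 8.14 [[0.0001, -0.0004], [0.0009, 0.0005], [-0.001, 0.0004], [0.0, -0.0005]]
b1 [0.5511 0.4383] 9.42 [[-0.0006, -0.0035], [0.0005, 0.0009], [0.0004, 0.0034], [-0.0003, -0.0009]]
tin [0.5487 0.4376] 0.52 [[-0.0004, 0.0045], [0.0001, -0.0029], [-0.0011, -0.0019], [0.0014, 0.0004]]
```

Request:
send_rows([
  [0,0,0,0,0,-6.1],
  [0,0,0,0,0,-6.2],
  [0.036,-0.012,0.0,0,0,0],
  [0.036,-0.012,0.02,0,0,0],
  [0.036,-0.012,0.03,0,0,0],
  [0.0343,-0.012,0.03,0,0,0],
  [0,0,0.04,0,0,0],
  [0,0,0.04,0,0,0],
  [0,0,0.03,0,0,0],
  [0,0,0,0,0,0],
  [0,0,0,0,0,0],
  [0,0,0,0,0,0],
])

```text
t: 8.62
tcp_pos: [0.4217, 0.3332, 0.1166]
tool_rot: [-2.06, -2.372, -0.004]
force: [-0.4, -0.0, -0.1]
grip_width: 0.998
gripper_force: 0.0
```

Run:
```python
from h import *
c=cam("wrist","w4");go(.4159,.3415,.027,98.1)
```

```text
tilt [ 0.0016  0.002  -1.    ] yaw 98.06 [0.4217 0.3332 0.1166]
turn(z) -0.1  then shift x 0.0089 y -0.0050 z 0.0902 | cur yaw 98.0 j7 -1.27
```

View pics/w4.png

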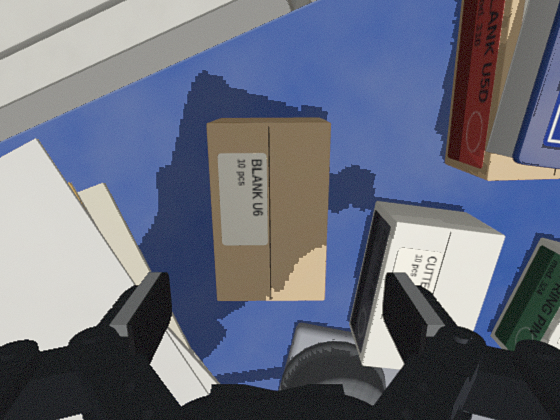

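```bash
cat >> h.py <<'E'
def box(c,uv,W,L,H):
    "uv: image-order corners UL,UR,LR,LL of top face (image up=tool x ~ +y)"
    a=np.array([[-W,L],[W,L],[W,-L],[-W,-L]])/2; w=plane(c,uv,H)[:,:2]
    ca=a-a.mean(0);cw=w-w.mean(0);th=np.arctan2((ca[:,0]*cw[:,1]-ca[:,1]*cw[:,0]).sum(),(ca*cw).sum())
    print("box",w.mean(0).round(4),"yaw",np.degrees(th).round(2),"LxW",np.linalg.norm(cw[0]+cw[1]-cw[2]-cw[3]).round(3)/2,np.linalg.norm(cw[1]+cw[2]-cw[0]-cw[3]).round(3)/2)
    return w.mean(0),np.degrees(th)
E
python3 - <<'E'
from h import *
c=cam("wrist")
p,y=box(c,[(208,123),(329,123),(326,300),(218,300)],.066,.104,.048);go(*p,.026,90+y)
E
```

```text
tilt [ 0.0026  0.0029 -1.    ] yaw 98.03 [0.4221 0.3334 0.1172]
box [0.4177 0.3425] yaw 8.65 LxW 0.104 0.064
turn(z) -0.6  then shift x 0.0097 y -0.0031 z 0.0913 | cur yaw 98.0 j7 -1.27
```

Request:
send_rows([
  [0.005,-0.0015,0.01,0,0,-0.6],
  [0.0047,-0.0015,0.02,0,0,0],
  [0,0,0.03,0,0,0],
  [0,0,0.02,0,0,0],
  [0,0,0.011,0,0,0],
  [0,0,0,0,0,0],
  [0,0,0,0,0,0],
])

```text
t: 9.3
tcp_pos: [0.4167, 0.3418, 0.0245]
tool_rot: [2.047, 2.383, 0.001]
force: [0.4, 0.6, 0.8]
grip_width: 1.002
gripper_force: 0.0
```

Request:
send_rows([
  [0,0,0,0,0,0],
  [0,0,0,0,0,0],
  [0,0,0,0,0,0],
  [0,0,0,0,0,0],
  [0,0,0,0,0,0],
], grip=255, force=80)

```text
t: 9.72
tcp_pos: [0.4173, 0.3421, 0.0257]
tool_rot: [2.048, 2.383, 0.004]
force: [0.1, -0.4, 6.0]
grip_width: 0.749
gripper_force: 88.8
```

Request:
send_rows([
  [0,0,-0.01,0,0,0],
  [0,0,-0.03,0,0,0],
  [0,0,-0.04,0,0,0],
  [0,0,-0.04,0,0,0],
  [0,0,-0.04,0,0,0],
  [0,0,-0.04,0,0,0],
  [0,0,-0.03,0,0,0],
  [0,0,-0.01,0,0,6.4],
  [0,0,0,0,0,6.4],
  [0,0,0,0,0,0],
  [0,0,0,0,0,0],
])

```text
t: 10.63
tcp_pos: [0.4163, 0.3406, 0.2646]
tool_rot: [2.296, 2.143, -0.001]
force: [1.0, -0.1, -2.6]
grip_width: 0.747
gripper_force: 91.8
```

Run:
```python
from h import *
go(.5355,.0535,.038,85.8)
```

```text
turn(z) 0.2  then shift x -0.2776 y 0.1399 z 0.2266 | cur yaw 86.0 j7 -1.28
```

Request:
send_rows([
  [-0.0278,0.014,0,0,0,0.2],
  [-0.0278,0.014,0,0,0,0],
  [-0.0278,0.014,0,0,0,0],
  [-0.0278,0.014,0,0,0,0],
  [-0.0278,0.014,0,0,0,0],
  [-0.0278,0.014,0,0,0,0],
  [-0.0278,0.014,0,0,0,0],
  [-0.0278,0.014,0,0,0,0],
  [-0.0278,0.014,0,0,0,0],
  [-0.0278,0.014,0,0,0,0],
  [0,0,0.03,0,0,0],
  [0,0,0.03,0,0,0],
])

```text
t: 11.63
tcp_pos: [0.5369, 0.0505, 0.2039]
tool_rot: [2.305, 2.131, 0.003]
force: [0.1, 0.1, -2.7]
grip_width: 0.751
gripper_force: 92.5
```

Request:
send_rows([
  [0,0,0.03,0,0,0],
  [0,0,0.03,0,0,0],
  [0,0,0,0,0,0],
  [0,0,0,0,0,0],
  [0,0,0,0,0,0],
])

```text
t: 12.05
tcp_pos: [0.5359, 0.0541, 0.1452]
tool_rot: [2.302, 2.137, 0.002]
force: [0.6, -0.2, -2.1]
grip_width: 0.751
gripper_force: 91.8
```

Run:
```python
from h import *
go(.5355,.0535,.0385,85.8)
c=cam("wrist","w5")
```

```text
turn(z) -0.1  then shift x -0.0007 y -0.0004 z 0.1067 | cur yaw 85.7 j7 -0.86
tilt [ 1.1e-03  7.0e-04 -1.0e+00] yaw 85.75 [0.5359 0.0541 0.1452]
```

View pics/w5.png

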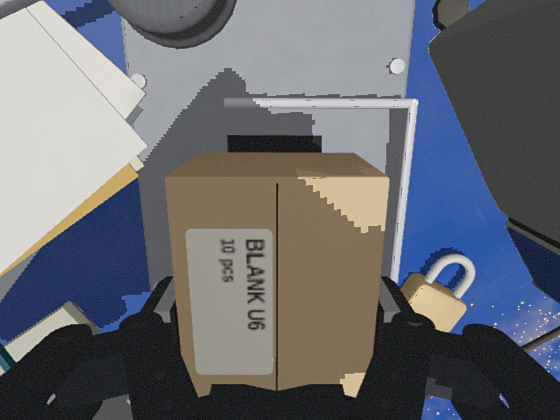

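Run:
```python
from h import *
c=cam("wrist")
a=np.radians(-4.2);Rm=np.array([[np.cos(a),-np.sin(a)],[np.sin(a),np.cos(a)]])
print(((plane(c,[(240,107),(390,107),(224,103),(406,160),(400,230),(415,100)],.042)[:,:2]-[.5355,.0535])@Rm).round(4))
print("box5 top:",((plane(c,[(166,178),(388,178),(378,388),(180,390)],.168)[:,:2]-[.5355,.0535])@Rm).round(4))
```

```text
tilt [ 2.8e-03  9.0e-04 -1.0e+00] yaw 85.73 [0.5365 0.0542 0.1458]
[[-0.0206  0.0695]
 [ 0.0698  0.0695]
 [-0.0302  0.0719]
 [ 0.0828  0.0374]
 [ 0.0837 -0.0095]
 [ 0.0845  0.0736]]
box5 top: [[-0.03    0.0534]
 [ 0.0331  0.0533]
 [ 0.0363 -0.0203]
 [-0.0319 -0.0212]]
```

Request:
send_rows([
  [-0.001,0.0,0.02,0,0,0],
  [0,0,0.03,0,0,0],
  [0,0,0.03,0,0,0],
  [0,0,0.015,0,0,0],
  [0,0,0.008,0,0,0],
  [0,0,0.004,0,0,0],
  [0,0,0,0,0,0],
  [0,0,0,0,0,0],
])

```text
t: 12.82
tcp_pos: [0.5366, 0.0531, 0.0387]
tool_rot: [2.303, 2.135, 0.004]
force: [-0.3, 0.4, -2.2]
grip_width: 0.75
gripper_force: 92.2
```

Request:
send_rows([
  [0,0,0,0,0,0],
  [0,0,0,0,0,0],
  [0,0,0,0,0,0],
  [0,0,0,0,0,0],
], grip=0)

```text
t: 13.15
tcp_pos: [0.5357, 0.0527, 0.0377]
tool_rot: [2.304, 2.135, 0.002]
force: [-0.6, 0.8, 1.7]
grip_width: 1.001
gripper_force: 0.0
```

Request:
send_rows([
  [0,0,-0.02,0,0,0],
  [0,0,-0.04,0,0,0],
  [0,0,-0.04,0,0,0],
  [0,0,-0.04,0,0,0],
  [0,0,-0.04,0,0,0],
  [0,0,-0.03,0,0,0],
  [0,0,0,0,0,0],
])

```text
t: 13.73
tcp_pos: [0.5386, 0.0541, 0.2534]
tool_rot: [2.3, 2.131, 0.016]
force: [0.3, 0.4, 0.5]
grip_width: 0.997
gripper_force: 0.0
```

Run:
```python
from h import *
go(.5225,.301,.12,90.4)
```

```text
turn(z) -4.8  then shift x 0.2471 y -0.0144 z 0.1334 | cur yaw 85.6 j7 -0.74
```

Request:
send_rows([
  [0.0309,-0.0018,0,0,0,-4.8],
  [0.0309,-0.0018,0,0,0,0],
  [0.0309,-0.0018,0,0,0,0],
  [0.0309,-0.0018,0,0,0,0],
  [0.0309,-0.0018,0,0,0,0],
  [0.0309,-0.0018,0,0,0,0],
  [0.0309,-0.0018,0,0,0,0],
  [0.0309,-0.0018,0,0,0,0],
  [0,0,0.04,0,0,0],
  [0,0,0.04,0,0,0],
  [0,0,0.04,0,0,0],
  [0,0,0.01,0,0,0],
])

```text
t: 14.73
tcp_pos: [0.5182, 0.2968, 0.1112]
tool_rot: [-2.211, -2.231, 0.017]
force: [-0.4, -0.3, -0.4]
grip_width: 0.999
gripper_force: 0.0
```

Request:
send_rows([
  [0,0,0,0,0,0],
  [0,0,0,0,0,0],
  [0,0,0,0,0,0],
])

```text
t: 14.98
tcp_pos: [0.5227, 0.301, 0.1194]
tool_rot: [2.213, 2.23, 0.007]
force: [0.6, 0.1, -0.3]
grip_width: 1.0
gripper_force: 0.0
```

Run:
```python
from h import *
go(.522,.3007,.024,90.3)
c=cam("wrist","w6")
hsv=cv2.cvtColor(c["img"],cv2.COLOR_BGR2HSV);m=((hsv[...,1]<60)&(hsv[...,2]>110)).astype(np.uint8)
m[270:]*=1;n,l,st,ce=cv2.connectedComponentsWithStats(m)
for i in np.argsort(-st[1:,4])[:4]+1: print(st[i],ce[i].round(0))
```

```text
turn(z) 0.1  then shift x -0.0003 y -0.0007 z 0.0954 | cur yaw 90.4 j7 -1.15
tilt [ 0.0032  0.0027 -1.    ] yaw 90.45 [0.5227 0.301  0.1194]
[  214   138   190   268 28666] [296. 268.]
[  404   156   142   156 15165] [471. 232.]
[   0  272   77   79 3139] [ 29. 319.]
[ 353    0   76   48 1232] [403.  26.]
```

View pics/w6.png

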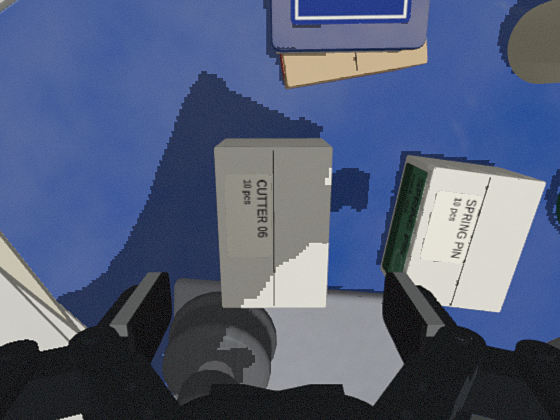

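Run:
```python
from h import *
c=cam("wrist")
p,y=box(c,[(216,147),(331,147),(327,307),(222,307)],.066,.1,.045);go(*p,.024,90+y)
box(c,[(427,161),(546,182),(500,311),(402,291)],.066,.085,.045)
```

```text
tilt [ 0.0037  0.0029 -1.    ] yaw 90.44 [0.5228 0.301  0.1197]
box [0.5218 0.2999] yaw 0.64 LxW 0.099 0.064
turn(z) -0.2  then shift x -0.0008 y -0.0010 z 0.0956 | cur yaw 90.4 j7 -1.15
box [0.6358 0.2962] yaw -7.35 LxW 0.082 0.0665
```

Request:
send_rows([
  [-0.0008,-0.001,0.03,0,0,0],
  [0,0,0.03,0,0,0],
  [0,0,0.02,0,0,0],
  [0,0,0.0155,0,0,0],
  [0,0,0,0,0,0],
  [0,0,0,0,0,0],
])

```text
t: 15.58
tcp_pos: [0.521, 0.2993, 0.0225]
tool_rot: [2.212, 2.23, 0.002]
force: [0.9, -0.1, 0.6]
grip_width: 0.997
gripper_force: 0.0
```

Request:
send_rows([
  [0,0,0,0,0,0],
  [0,0,0,0,0,0],
  [0,0,0,0,0,0],
  [0,0,0,0,0,0],
  [0,0,0,0,0,0],
], grip=255, force=80)

```text
t: 16.0
tcp_pos: [0.5217, 0.3, 0.0239]
tool_rot: [2.212, 2.23, 0.006]
force: [-0.5, 0.3, 6.1]
grip_width: 0.751
gripper_force: 89.5
```

Request:
send_rows([
  [0,0,-0.01,0,0,0],
  [0,0,-0.03,0,0,0],
  [0,0,-0.04,0,0,0],
  [0,0,-0.04,0,0,0],
  [0,0,-0.04,0,0,0],
  [0,0,-0.04,0,0,0],
  [0,0,-0.03,0,0,0],
  [0,0,-0.01,0,0,4.8],
  [0,0,0,0,0,0],
  [0,0,0,0,0,0],
])

```text
t: 16.83
tcp_pos: [0.5202, 0.2984, 0.2623]
tool_rot: [2.301, 2.137, 0.0]
force: [-1.2, -0.7, -2.8]
grip_width: 0.746
gripper_force: 89.6
```

Run:
```python
from h import *
go(.5365,.0527,.085,85.8)
```

```text
turn(z) -0.0  then shift x -0.2438 y 0.0343 z 0.1773 | cur yaw 85.8 j7 -1.09
```

Request:
send_rows([
  [-0.0305,0.0043,0,0,0,0],
  [-0.0305,0.0043,0,0,0,0],
  [-0.0305,0.0043,0,0,0,0],
  [-0.0305,0.0043,0,0,0,0],
  [-0.0305,0.0043,0,0,0,0],
  [-0.0305,0.0043,0,0,0,0],
  [-0.0305,0.0043,0,0,0,0],
  [-0.0305,0.0043,0,0,0,0],
  [0,0,0.03,0,0,0],
  [0,0,0.04,0,0,0],
  [0,0,0.04,0,0,0],
  [0,0,0.01,0,0,0],
])

```text
t: 17.83
tcp_pos: [0.5313, 0.051, 0.1354]
tool_rot: [-2.297, -2.133, 0.018]
force: [-0.6, -0.3, -3.4]
grip_width: 0.744
gripper_force: 89.9
```

Request:
send_rows([
  [0,0,0,0,0,0],
  [0,0,0,0,0,0],
  [0,0,0,0,0,0],
  [0,0,0,0,0,0],
])

```text
t: 18.17
tcp_pos: [0.5377, 0.0537, 0.1436]
tool_rot: [2.302, 2.135, 0.005]
force: [0.2, 0.5, -2.6]
grip_width: 0.755
gripper_force: 89.9
```

Run:
```python
from h import *
go(.5365,.0527,.085,85.8);c=cam("wrist","w7")
```

```text
turn(z) -0.1  then shift x -0.0011 y -0.0011 z 0.0586 | cur yaw 85.7 j7 -0.87
tilt [ 3.8e-03  8.0e-04 -1.0e+00] yaw 85.69 [0.5377 0.0537 0.1436]
```

View pics/w7.png

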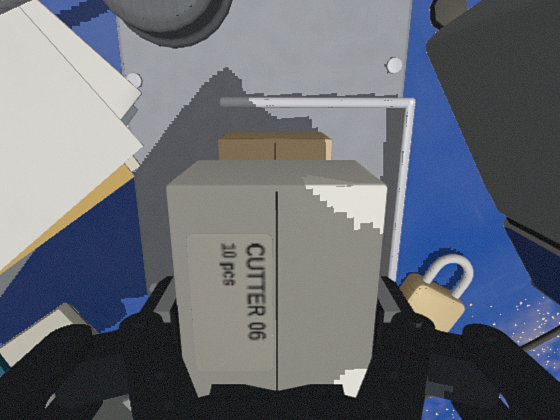

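Run:
```python
from h import *
c=cam("wrist")
a=np.radians(-4.2);Rm=np.array([[np.cos(a),-np.sin(a)],[np.sin(a),np.cos(a)]])
print(((plane(c,[(219,138),(331,138)],.060)[:,:2]-[.536,.053])@Rm).round(4))
print(((plane(c,[(168,186),(386,186)],.165)[:,:2]-[.536,.053])@Rm).round(4))
go(.5365,.0527,.085,85.8)
```

```text
tilt [ 3.6e-03  6.0e-04 -1.0e+00] yaw 85.68 [0.5376 0.0535 0.1435]
[[-0.0303  0.0531]
 [ 0.0327  0.053 ]]
[[-0.0292  0.0507]
 [ 0.0336  0.0506]]
turn(z) -0.1  then shift x -0.0007 y -0.0008 z 0.0583 | cur yaw 85.7 j7 -0.87
```

Request:
send_rows([
  [-0.0003,-0.001,0.02,0,0,0],
  [0,0,0.02,0,0,0],
  [0,0,0.01,0,0,0],
  [0,0,0.005,0,0,0],
  [0,0,0.0035,0,0,0],
  [0,0,0,0,0,0],
  [0,0,0,0,0,0],
])

```text
t: 18.85
tcp_pos: [0.5361, 0.0531, 0.0841]
tool_rot: [2.303, 2.135, 0.003]
force: [0.7, -0.5, -3.3]
grip_width: 0.749
gripper_force: 90.2
```

Request:
send_rows([
  [0,0,0,0,0,0],
  [0,0,0,0,0,0],
  [0,0,0,0,0,0],
  [0,0,0,0,0,0],
], grip=0)

```text
t: 19.18
tcp_pos: [0.5357, 0.0529, 0.0835]
tool_rot: [2.304, 2.135, 0.001]
force: [0.1, 0.6, -0.1]
grip_width: 1.001
gripper_force: 0.0
```

Request:
send_rows([
  [0,0,-0.02,0,0,0],
  [0,0,-0.04,0,0,0],
  [0,0,-0.04,0,0,0],
  [0,0,-0.04,0,0,0],
  [0,0,-0.03,0,0,0],
  [0,0,0,0,0,0],
  [0,0,0,0,0,0],
  [0,0,0,0,0,0],
])

```text
t: 19.85
tcp_pos: [0.5348, 0.0523, 0.2526]
tool_rot: [2.304, 2.136, -0.002]
force: [-0.0, 0.1, -0.9]
grip_width: 0.999
gripper_force: 0.0
```

Run:
```python
from h import *
go(.6368,.2950,.12,83.5)
```

```text
turn(z) 2.2  then shift x 0.2527 y 0.0739 z 0.1326 | cur yaw 85.7 j7 -0.74
```

Request:
send_rows([
  [0.036,-0.004,0,0,0,2.2],
  [0.036,-0.004,0,0,0,0],
  [0.036,0,0,0,0,0],
  [0.036,0,0,0,0,0],
  [0.036,0,0,0,0,0],
  [0.036,0,0,0,0,0],
  [0.0367,0.02,0,0,0,0],
  [0,0.03,0,0,0,0],
  [0,0.0319,0.02,0,0,0],
  [0,0,0.04,0,0,0],
  [0,0,0.04,0,0,0],
  [0,0,0.0326,0,0,0],
])

```text
t: 20.85
tcp_pos: [0.6344, 0.2937, 0.115]
tool_rot: [-2.344, -2.091, 0.01]
force: [0.6, 0.2, -0.3]
grip_width: 1.001
gripper_force: 0.0
```

Request:
send_rows([
  [0,0,0,0,0,0],
  [0,0,0,0,0,0],
  [0,0,0,0,0,0],
  [0,0,0,0,0,0],
])

```text
t: 21.18
tcp_pos: [0.6373, 0.2966, 0.1232]
tool_rot: [2.344, 2.091, 0.007]
force: [-0.4, 0.5, 0.2]
grip_width: 1.005
gripper_force: 0.0
```

Run:
```python
from h import *
c=cam("wrist","w8")
hsv=cv2.cvtColor(c["img"],cv2.COLOR_BGR2HSV)
# predicted corners of b3 top for overlay
for th in (-6.5,):
    a=np.radians(th);Rm=np.array([[np.cos(a),-np.sin(a)],[np.sin(a),np.cos(a)]])
    w=np.array([[-.033,.0425],[.033,.0425],[.033,-.0425],[-.033,-.0425]])@Rm.T+[.6368,.295]
    uv=proj(c,np.c_[w,np.full(4,.045)]);print(uv.round(0).tolist())
im=c["img"].copy();cv2.polylines(im,[uv.round().astype(int)],True,(0,0,255),1);cv2.imwrite("pics/w8.png",im)
go(.6368,.295,.024,83.5)
```

```text
tilt [ 0.0036  0.0025 -1.    ] yaw 83.46 [0.6373 0.2966 0.1232]
[[216.0, 160.0], [334.0, 160.0], [328.0, 295.0], [223.0, 295.0]]
turn(z) -0.0  then shift x -0.0015 y -0.0004 z 0.0993 | cur yaw 83.5 j7 -1.04
```

View pics/w8.png

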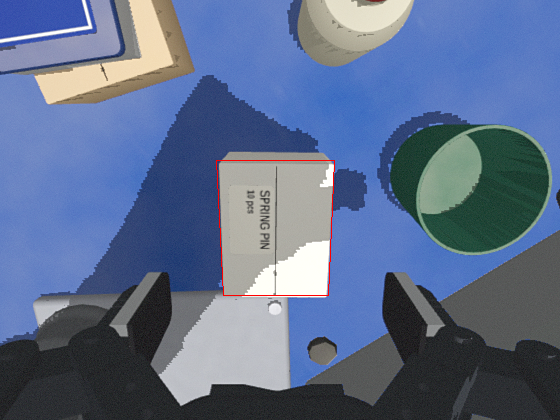

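Run:
```python
from h import *
t=cam("top");s=cam("scene")
print(plane(t,[(201,172)],0).round(3),plane(t,[(140+152/3,135+78/3)],.15).round(3),plane(s,[(150+77/3.3125,170+335/3.3125)],0).round(3),"cup",plane(t,[(140+297/3,135+25/3)],.05).round(3),plane(s,[(150+127/3.3125,170+235/3.3125)],0.0).round(3))
```

```text
[[0.682 0.408 0.   ]] [[0.675 0.401 0.15 ]] [[0.681 0.416 0.   ]] cup [[0.742 0.31  0.05 ]] [[0.741 0.319 0.   ]]
```

Request:
send_rows([
  [-0.0015,-0.0004,0.03,0,0,0],
  [0,0,0.03,0,0,0],
  [0,0,0.02,0,0,0],
  [0,0,0.019,0,0,0],
  [0,0,0,0,0,0],
  [0,0,0,0,0,0],
])

```text
t: 21.83
tcp_pos: [0.6354, 0.2938, 0.0218]
tool_rot: [-2.344, -2.091, 0.001]
force: [-0.1, -0.9, 0.6]
grip_width: 1.0
gripper_force: 0.0
```

Request:
send_rows([
  [0,0,0,0,0,0],
  [0,0,0,0,0,0],
  [0,0,0,0,0,0],
  [0,0,0,0,0,0],
  [0,0,0,0,0,0],
], grip=255, force=80)

```text
t: 22.25
tcp_pos: [0.637, 0.2949, 0.0242]
tool_rot: [2.344, 2.09, 0.007]
force: [0.4, -0.5, 7.3]
grip_width: 0.751
gripper_force: 89.3
```

Request:
send_rows([
  [0,0,-0.01,0,0,0],
  [0,0,-0.03,0,0,0],
  [0,0,-0.04,0,0,0],
  [0,0,-0.04,0,0,0],
  [0,0,-0.04,0,0,0],
  [0,0,-0.04,0,0,0],
  [0,0,-0.03,0,0,0],
  [0,0,-0.02,0,0,-2.3],
  [0,-0.02,0,0,0,0],
  [0,-0.03,0,0,0,0],
  [0,-0.03,0,0,0,0],
  [0,0,0,0,0,0],
])

```text
t: 23.25
tcp_pos: [0.547, 0.3008, 0.2718]
tool_rot: [-2.29, -2.145, 0.012]
force: [-1.2, -0.3, -3.0]
grip_width: 0.748
gripper_force: 89.3
```

Run:
```python
from h import *
go(.5355,.0527,.13,85.8)
```

```text
turn(z) 0.5  then shift x -0.2483 y 0.0067 z 0.1418 | cur yaw 86.3 j7 -1.04
```

Request:
send_rows([
  [-0.031,0.0008,0,0,0,0.2],
  [-0.031,0.0008,0,0,0,0],
  [-0.031,0.0008,0,0,0,0],
  [-0.031,0.0008,0,0,0,0],
  [-0.031,0.0008,0,0,0,0],
  [-0.031,0.0008,0,0,0,0],
  [-0.031,0.0008,0,0,0,0],
  [-0.031,0.0008,0,0,0,0],
  [0,0,0.03,0,0,0],
  [0,0,0.03,0,0,0],
  [0,0,0.02,0,0,0],
  [0,0,0.01,0,0,0],
])

```text
t: 24.25
tcp_pos: [0.5412, 0.0509, 0.1795]
tool_rot: [-2.305, -2.132, 0.007]
force: [-0.4, -0.7, -2.9]
grip_width: 0.752
gripper_force: 89.4
```

Request:
send_rows([
  [0,0,0,0,0,0],
  [0,0,0,0,0,0],
  [0,0,0,0,0,0],
  [0,0,0,0,0,0],
  [0,0,0,0,0,0],
  [0,0,0,0,0,0],
])

```text
t: 24.75
tcp_pos: [0.5435, 0.0521, 0.1824]
tool_rot: [2.305, 2.133, 0.002]
force: [-0.8, -1.2, -3.2]
grip_width: 0.747
gripper_force: 89.4
```

Run:
```python
from h import *
c=cam("wrist","w9")
go(.5362,.0527,.130,85.8)
```

```text
tilt [ 0.0016  0.     -1.    ] yaw 85.56 [0.5435 0.0521 0.1824]
turn(z) -0.2  then shift x 0.0001 y -0.0071 z 0.0522 | cur yaw 85.6 j7 -0.82
```

Request:
send_rows([
  [0,-0.007,0.0,0,0,-0.2],
  [0,0,0.02,0,0,0],
  [0,0,0.015,0,0,0],
  [0,0,0.01,0,0,0],
  [0,0,0.005,0,0,0],
  [0,0,0.002,0,0,0],
  [0,0,0,0,0,0],
  [0,0,0,0,0,0],
])

```text
t: 25.47
tcp_pos: [0.5365, 0.0529, 0.1301]
tool_rot: [2.302, 2.138, 0.002]
force: [0.1, -0.3, -2.0]
grip_width: 0.748
gripper_force: 89.5
```

Request:
send_rows([
  [0,0,0,0,0,0],
  [0,0,0,0,0,0],
  [0,0,0,0,0,0],
  [0,0,0,0,0,0],
], grip=0)

```text
t: 25.8
tcp_pos: [0.5364, 0.0527, 0.13]
tool_rot: [2.302, 2.137, 0.001]
force: [0.1, -0.7, -0.6]
grip_width: 1.0
gripper_force: 0.0
```

Request:
send_rows([
  [0,0,-0.02,0,0,0],
  [0,0,-0.04,0,0,0],
  [0,0,-0.04,0,0,0],
  [0,0,-0.04,0,0,0],
  [0,0,0,0,0,0],
  [0,0,0,0,0,0],
  [0,0,0,0,0,0],
])

```text
t: 26.38
tcp_pos: [0.5356, 0.0521, 0.2694]
tool_rot: [2.302, 2.137, -0.001]
force: [0.2, 0.6, -0.4]
grip_width: 0.999
gripper_force: 0.0
```

Run:
```python
from h import *
go(.5495,.436,.17,91)
```

```text
turn(z) -5.3  then shift x 0.3836 y 0.0206 z 0.0994 | cur yaw 85.7 j7 -0.72
```

Request:
send_rows([
  [0.0349,0.0019,0,0,0,-5.3],
  [0.0349,0.0019,0,0,0,0],
  [0.0349,0.0019,0,0,0,0],
  [0.0349,0.0019,0,0,0,0],
  [0.0349,0.0019,0,0,0,0],
  [0.0349,0.0019,0,0,0,0],
  [0.0349,0.0019,0,0,0,0],
  [0.0349,0.0019,0,0,0,0],
  [0.0349,0.0019,0,0,0,0],
  [0.0349,0.0019,0,0,0,0],
  [0.0349,0.0019,0,0,0,0],
])

```text
t: 27.3
tcp_pos: [0.5521, 0.4373, 0.2668]
tool_rot: [2.2, 2.242, -0.007]
force: [0.9, -0.9, 1.1]
grip_width: 0.998
gripper_force: 0.0
```

Request:
send_rows([
  [0,0,0.04,0,0,0],
  [0,0,0.04,0,0,0],
  [0,0,0.01,0,0,0],
  [0,0,0,0,0,0],
  [0,0,0,0,0,0],
  [0,0,0,0,0,0],
  [0,0,0,0,0,0],
])

```text
t: 27.88
tcp_pos: [0.5541, 0.4374, 0.1822]
tool_rot: [-2.202, -2.241, -0.007]
force: [-0.3, 0.2, 0.9]
grip_width: 0.999
gripper_force: 0.0
```

Run:
```python
from h import *
c=cam("wrist","w10")
im=c["img"].copy()
for (x,y,th,W,L,H,col) in [(.5495,.437,.9,.064,.094,.081,(0,0,255)),(.552,.439,9,.07,.11,.052,(0,255,0))]:
    a=np.radians(th);Rm=np.array([[np.cos(a),-np.sin(a)],[np.sin(a),np.cos(a)]])
    w=np.array([[-W,L],[W,L],[W,-L],[-W,-L]])/2@Rm.T+[x,y]
    uv=proj(c,np.c_[w,np.full(4,H)]);print(uv.round(0).tolist())
    cv2.polylines(im,[uv.round().astype(int)],True,col,1)
cv2.imwrite("pics/w10.png",im)
```

```text
tilt [ 0.003   0.0031 -1.    ] yaw 91.01 [0.5541 0.4374 0.1822]
[[216.0, 144.0], [321.0, 144.0], [315.0, 282.0], [223.0, 281.0]]
[[211.0, 132.0], [313.0, 118.0], [328.0, 264.0], [238.0, 275.0]]
```

View pics/w10.png

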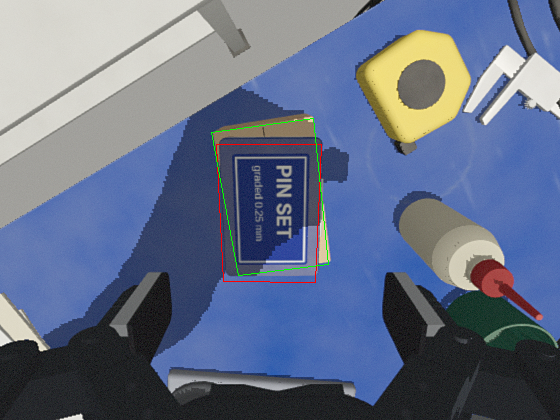

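Request:
send_rows([
  [0.0042,-0.0035,0.02,0,0,0],
  [0,0,0.03,0,0,0],
  [0,0,0.03,0,0,0],
  [0,0,0.02,0,0,0],
  [0,0,0.012,0,0,0],
  [0,0,0,0,0,0],
  [0,0,0,0,0,0],
  [0,0,0,0,0,0],
])

```text
t: 28.6
tcp_pos: [0.5505, 0.4419, 0.0698]
tool_rot: [-2.201, -2.241, -0.006]
force: [0.9, 0.8, 0.4]
grip_width: 1.001
gripper_force: 0.0
```

Request:
send_rows([
  [0,0,0,0,0,0],
  [0,0,0,0,0,0],
  [0,0,0,0,0,0],
  [0,0,0,0,0,0],
  [0,0,0,0,0,0],
  [0,0,0,0,0,0],
], grip=255, force=60)

```text
t: 29.1
tcp_pos: [0.5504, 0.4415, 0.0698]
tool_rot: [2.201, 2.241, 0.005]
force: [-0.3, -2.1, 5.5]
grip_width: 0.734
gripper_force: 64.3
```

Request:
send_rows([
  [0,0,-0.01,0,0,0],
  [0,0,-0.03,0,0,0],
  [0,0,-0.04,0,0,0],
  [0,0,-0.04,0,0,0],
  [0,0,-0.04,0,0,0],
  [0,0,-0.04,0,0,0],
  [0,0,-0.01,0,0,5.2],
  [0,0,0,0,0,0],
  [0,0,0,0,0,0],
  [0,0,0,0,0,0],
])

```text
t: 29.93
tcp_pos: [0.5486, 0.4394, 0.2755]
tool_rot: [2.297, 2.142, -0.007]
force: [-0.1, -0.4, -3.0]
grip_width: 0.732
gripper_force: 66.5
```

Run:
```python
from h import *
go(.5362,.0527,.22,85.8)
```

```text
turn(z) 0.2  then shift x -0.3866 y 0.0159 z 0.0555 | cur yaw 86.0 j7 -1.15
```

Request:
send_rows([
  [-0.0351,0.0014,0,0,0,0.2],
  [-0.0351,0.0014,0,0,0,0],
  [-0.0351,0.0014,0,0,0,0],
  [-0.0351,0.0014,0,0,0,0],
  [-0.0351,0.0014,0,0,0,0],
  [-0.0351,0.0014,0,0,0,0],
  [-0.0351,0.0014,0,0,0,0],
  [-0.0351,0.0014,0,0,0,0],
  [-0.0351,0.0014,0,0,0,0],
  [-0.0351,0.0014,0,0,0,0],
  [-0.0351,0.0014,0,0,0,0],
])

```text
t: 30.85
tcp_pos: [0.5341, 0.0522, 0.2756]
tool_rot: [-2.3, -2.136, 0.006]
force: [0.2, -0.7, -2.4]
grip_width: 0.731
gripper_force: 66.6
```

Request:
send_rows([
  [0,0,0.03,0,0,0],
  [0,0,0.02,0,0,0],
  [0,0,0,0,0,0],
  [0,0,0,0,0,0],
  [0,0,0,0,0,0],
  [0,0,0,0,0,0],
  [0,0,0,0,0,0],
])

```text
t: 31.43
tcp_pos: [0.5363, 0.0553, 0.2285]
tool_rot: [2.302, 2.137, 0.003]
force: [0.1, 0.1, -2.6]
grip_width: 0.732
gripper_force: 66.7
```

Run:
```python
from h import *
c=cam("wrist","w11")
go(.5362,.0527,.169,85.8)
g=cv2.cvtColor(c["img"],cv2.COLOR_BGR2HSV); m=cv2.inRange(g,(100,80,60),(130,255,255))
print(np.where(m[:,276])[0][[0,-1]], [ (r,np.where(m[r,150:420])[0][[0,-1]]+150) for r in (180,220,260)])
```

```text
tilt [ 1.9e-03  5.0e-04 -1.0e+00] yaw 85.73 [0.5363 0.0553 0.2285]
turn(z) -0.1  then shift x -0.0024 y 0.0002 z 0.0594 | cur yaw 85.7 j7 -0.78
[185 390] [(180, array([150, 419])), (220, array([150, 419])), (260, array([150, 348]))]
```

Request:
send_rows([
  [-0.0035,0.0002,0.02,0,0,0],
  [0,0,0.02,0,0,0],
  [0,0,0.01,0,0,0],
  [0,0,0.005,0,0,0],
  [0,0,0.004,0,0,0],
  [0,0,0,0,0,0],
  [0,0,0,0,0,0],
  [0,0,0,0,0,0],
])

```text
t: 32.15
tcp_pos: [0.5362, 0.0513, 0.1693]
tool_rot: [2.303, 2.135, 0.002]
force: [0.6, 1.4, -1.8]
grip_width: 0.731
gripper_force: 66.7
```

Request:
send_rows([
  [0,0,0,0,0,0],
  [0,0,0,0,0,0],
  [0,0,0,0,0,0],
  [0,0,0,0,0,0],
], grip=0)

```text
t: 32.48
tcp_pos: [0.5359, 0.0511, 0.1689]
tool_rot: [2.303, 2.135, 0.001]
force: [-0.1, 0.6, 0.0]
grip_width: 0.998
gripper_force: 0.0
```

Request:
send_rows([
  [0,0,-0.02,0,0,0],
  [0,0,-0.04,0,0,0],
  [0,0,-0.04,0,0,0],
  [0,0,0,0,0,0],
  [0,0,0,0,0,0],
  [0,0,0,0,0,0],
])

```text
t: 32.98
tcp_pos: [0.5353, 0.0506, 0.2684]
tool_rot: [2.304, 2.135, -0.001]
force: [-0.2, -0.2, -0.1]
grip_width: 1.0
gripper_force: 0.0
```

Run:
```python
from h import *
go(.5515,.439,.12,99.2)
```

```text
turn(z) -13.6  then shift x 0.3809 y 0.0781 z 0.1484 | cur yaw 85.6 j7 -0.72
```

Request:
send_rows([
  [0,0,0,0,0,-6.8],
  [0.0346,0.0071,0,0,0,-6.8],
  [0.0346,0.0071,0,0,0,0],
  [0.0346,0.0071,0,0,0,0],
  [0.0346,0.0071,0,0,0,0],
  [0.0346,0.0071,0,0,0,0],
  [0.0346,0.0071,0,0,0,0],
  [0.0346,0.0071,0,0,0,0],
  [0.0346,0.0071,0,0,0,0],
  [0.0346,0.0071,0,0,0,0],
  [0.0346,0.0071,0,0,0,0],
  [0.0346,0.0071,0,0,0,0],
])

```text
t: 33.98
tcp_pos: [0.5548, 0.4396, 0.266]
tool_rot: [2.034, 2.394, -0.007]
force: [1.1, -0.7, 0.6]
grip_width: 1.002
gripper_force: 0.0
```

Request:
send_rows([
  [0,0,0.04,0,0,0],
  [0,0,0.04,0,0,0],
  [0,0,0.04,0,0,0],
  [0,0,0.01,0,0,0],
  [0,0,0,0,0,0],
  [0,0,0,0,0,0],
  [0,0,0,0,0,0],
  [0,0,0,0,0,0],
])

```text
t: 34.65
tcp_pos: [0.5567, 0.4402, 0.1416]
tool_rot: [2.035, 2.393, 0.008]
force: [-0.1, -0.2, 0.4]
grip_width: 0.996
gripper_force: 0.0
```

Run:
```python
from h import *
c=cam("wrist","w12")
hsv=cv2.cvtColor(c["img"],cv2.COLOR_BGR2HSV); m=cv2.inRange(hsv,(3,50,50),(28,255,255)); m=cv2.morphologyEx(m,cv2.MORPH_OPEN,np.ones((5,5)));m=cv2.morphologyEx(m,cv2.MORPH_CLOSE,np.ones((25,25)))
cs,_=cv2.findContours(m,cv2.RETR_EXTERNAL,cv2.CHAIN_APPROX_SIMPLE)
for k in sorted(cs,key=cv2.contourArea)[::-1][:3]: print(cv2.contourArea(k),cv2.approxPolyDP(k,4,True)[:,0].tolist())
for th,H in((9.2,.052),(9.2,0)):
    a=np.radians(th);Rm=np.array([[np.cos(a),-np.sin(a)],[np.sin(a),np.cos(a)]])
    w=np.array([[-.035,.055],[.035,.055],[.035,-.055],[-.035,-.055]])@Rm.T+[.5515,.439]
    print(H,proj(c,np.c_[w,np.full(4,H)]).round(0).tolist())
go(.5515,.439,.027,99.2)
```

```text
tilt [ 0.0033  0.0036 -1.    ] yaw 99.24 [0.5567 0.4402 0.1416]
19093.0 [[210, 132], [220, 298], [323, 297], [328, 132], [317, 125], [222, 126]]
11645.0 [[495, 61], [458, 50], [384, 83], [381, 98], [407, 165], [433, 176], [489, 151], [510, 117]]
0.052 [[206.0, 133.0], [327.0, 133.0], [320.0, 301.0], [215.0, 301.0]]
0 [[220.0, 126.0], [318.0, 126.0], [313.0, 266.0], [226.0, 266.0]]
turn(z) 0.0  then shift x -0.0001 y -0.0052 z 0.1143 | cur yaw 99.2 j7 -1.02
```

Request:
send_rows([
  [0.001,-0.0034,0.03,0,0,0],
  [0,0,0.03,0,0,0],
  [0,0,0.03,0,0,0],
  [0,0,0.0145,0,0,0],
  [0,0,0.01,0,0,0],
  [0,0,0,0,0,0],
  [0,0,0,0,0,0],
])

```text
t: 35.28
tcp_pos: [0.5528, 0.44, 0.0253]
tool_rot: [-2.035, -2.393, -0.003]
force: [0.3, -0.1, 0.5]
grip_width: 1.003
gripper_force: 0.0
```

Request:
send_rows([
  [0,0,0,0,0,0],
  [0,0,0,0,0,0],
  [0,0,0,0,0,0],
  [0,0,0,0,0,0],
  [0,0,0,0,0,0],
], grip=255, force=80)

```text
t: 35.7
tcp_pos: [0.5533, 0.4406, 0.0266]
tool_rot: [2.035, 2.393, 0.006]
force: [-0.1, -0.2, 6.5]
grip_width: 0.812
gripper_force: 91.9
```

Request:
send_rows([
  [0,0,-0.01,0,0,0],
  [0,0,-0.03,0,0,0],
  [0,0,-0.04,0,0,0],
  [0,0,-0.04,0,0,0],
  [0,0,-0.04,0,0,0],
  [0,0,-0.04,0,0,0],
  [0,0,-0.04,0,0,0],
  [0,0,-0.02,0,0,6.7],
  [0,0,0,0,0,6.7],
  [0,0,0,0,0,0],
  [0,0,0,0,0,0],
  [0,0,0,0,0,0],
])

```text
t: 36.7
tcp_pos: [0.5515, 0.4383, 0.2826]
tool_rot: [2.296, 2.143, -0.005]
force: [-0.2, -0.0, -3.0]
grip_width: 0.809
gripper_force: 92.0
```

Run:
```python
from h import *
go(.5362,.0527,.25,85.8)
```

```text
turn(z) 0.2  then shift x -0.3857 y 0.0130 z 0.0326 | cur yaw 86.0 j7 -1.14
```

Request:
send_rows([
  [-0.0322,0.0011,0,0,0,0.2],
  [-0.0322,0.0011,0,0,0,0],
  [-0.0322,0.0011,0,0,0,0],
  [-0.0322,0.0011,0,0,0,0],
  [-0.0322,0.0011,0,0,0,0],
  [-0.0322,0.0011,0,0,0,0],
  [-0.0322,0.0011,0,0,0,0],
  [-0.0322,0.0011,0,0,0,0],
  [-0.0322,0.0011,0,0,0,0],
  [-0.0322,0.0011,0,0,0,0],
  [-0.0322,0.0011,0,0,0,0],
  [-0.0322,0.0011,0,0,0,0],
])

```text
t: 37.7
tcp_pos: [0.5352, 0.0511, 0.2831]
tool_rot: [-2.3, -2.138, 0.003]
force: [1.2, -0.2, -3.1]
grip_width: 0.808
gripper_force: 92.1
```

Request:
send_rows([
  [0,0,0.02,0,0,0],
  [0,0,0.01,0,0,0],
  [0,0,0,0,0,0],
  [0,0,0,0,0,0],
  [0,0,0,0,0,0],
  [0,0,0,0,0,0],
  [0,0,0,0,0,0],
])

```text
t: 38.28
tcp_pos: [0.5365, 0.0541, 0.2547]
tool_rot: [2.301, 2.138, 0.002]
force: [-0.6, 0.1, -3.2]
grip_width: 0.814
gripper_force: 92.1
```

Run:
```python
from h import *
c=cam("wrist","w13")
go(.5362,.0522,.207,85.8)
hsv=cv2.cvtColor(c["img"],cv2.COLOR_BGR2HSV); m=cv2.inRange(hsv,(3,50,50),(28,255,255)); m=cv2.morphologyEx(m,cv2.MORPH_OPEN,np.ones((5,5)));m=cv2.morphologyEx(m,cv2.MORPH_CLOSE,np.ones((25,25)))
cs,_=cv2.findContours(m,cv2.RETR_EXTERNAL,cv2.CHAIN_APPROX_SIMPLE)
for k in sorted(cs,key=cv2.contourArea)[::-1][:2]: print(cv2.contourArea(k),cv2.approxPolyDP(k,4,True)[:,0].tolist())
z=observe()["tcp_pos"];a=np.radians(-4.2);Rm=np.array([[np.cos(a),-np.sin(a)],[np.sin(a),np.cos(a)]])
w=np.array([[-.035,.055],[.035,.055]])@Rm.T+z[:2]
for H in(.0255,-.0265):print(proj(c,np.c_[w,np.full(2,z[2]+H)]).round(0).tolist())
```

```text
tilt [ 1.3e-03  5.0e-04 -1.0e+00] yaw 85.77 [0.5365 0.0541 0.2547]
turn(z) -0.1  then shift x -0.0016 y -0.0001 z 0.0476 | cur yaw 85.7 j7 -0.74
41611.5 [[116, 191], [152, 191], [168, 342], [182, 374], [186, 366], [175, 230], [266, 227], [271, 232], [271, 261], [277, 262], [278, 380], [268, 389], [341, 383], [345, 395], [360, 398], [384, 347], [390, 277], [397, 276], [413, 254], [413, 248], [396, 235], [399, 170], [358, 146], [312, 147], [308, 122], [244, 122], [242, 147], [170, 145]]
212.0 [[189, 385], [193, 397], [209, 394], [210, 385]]
[[147.0, 173.0], [402.0, 173.0]]
[[190.0, 147.0], [360.0, 148.0]]
```

Request:
send_rows([
  [-0.0016,0,0.015,0,0,0],
  [0,0,0.015,0,0,0],
  [0,0,0.01,0,0,0],
  [0,0,0.005,0,0,0],
  [0,0,0.0025,0,0,0],
  [0,0,0,0,0,0],
  [0,0,0,0,0,0],
  [0,0,0,0,0,0],
])

```text
t: 39.0
tcp_pos: [0.5365, 0.0516, 0.207]
tool_rot: [2.303, 2.136, 0.002]
force: [-0.5, 0.7, -3.7]
grip_width: 0.809
gripper_force: 92.4
```

Request:
send_rows([
  [0,0,0,0,0,0],
  [0,0,0,0,0,0],
  [0,0,0,0,0,0],
  [0,0,0,0,0,0],
], grip=0)

```text
t: 39.33
tcp_pos: [0.5364, 0.0515, 0.2069]
tool_rot: [2.303, 2.136, 0.001]
force: [-0.1, 0.9, 0.9]
grip_width: 1.002
gripper_force: 0.0
```

Request:
send_rows([
  [0,0,-0.02,0,0,0],
  [0,0,-0.04,0,0,0],
  [0,0,-0.04,0,0,0],
  [0,0,-0.03,0,0,0],
  [0,0,0,0,0,0],
  [0,0,0,0,0,0],
  [0,0,0,0,0,0],
])

```text
t: 39.92
tcp_pos: [0.5356, 0.0509, 0.336]
tool_rot: [-2.304, -2.136, 0.002]
force: [-0.1, -1.0, 0.3]
grip_width: 1.001
gripper_force: 0.0
```

Run:
```python
from h import *
go(.4845,.204,.33,16.9)
c=cam("wrist","w14"); s=cam("scene","s14");t=cam("top","t14")
# predicted column silhouettes onto scene crop
im=s["img"].copy();a=np.radians(-4.2);Rm=np.array([[np.cos(a),-np.sin(a)],[np.sin(a),np.cos(a)]])
z=.012
for W,L,H in((.066,.104,.048),(.066,.1,.045),(.066,.085,.045),(.064,.094,.029),(.07,.11,.052)):
    w=np.array([[-W,L],[W,L],[W,-L],[-W,-L]])/2@Rm.T+[.536,.0527]
    uv=proj(s,np.c_[w,np.full(4,z)]).round().astype(int);cv2.polylines(im,[uv],True,(0,0,255),1);z+=H
cv2.imwrite("pics/s14o.png",np.hstack([cv2.resize(q[100:290,215:400],None,fx=2.1,fy=2.9) for q in (s["img"],im)]))
```

```text
turn(z) 68.8  then shift x -0.0044 y -0.1613 z 0.0060 | cur yaw 85.7 j7 -0.66
tilt [-9.e-04 -8.e-04 -1.e+00] yaw 85.65 [0.5356 0.0509 0.336 ]
```

Request:
send_rows([
  [0,0,0,0,0,6.88],
  [0,0,0,0,0,6.88],
  [0,0,0,0,0,6.88],
  [0,0,0,0,0,6.88],
  [0,0,0,0,0,6.88],
  [0,0,0,0,0,6.88],
  [0,0,0,0,0,6.88],
  [0,0,0,0,0,6.88],
  [0,0,0,0,0,6.88],
  [0,0,0,0,0,6.88],
  [0,-0.02,0,0,0,0],
])

```text
t: 40.98
tcp_pos: [0.5308, 0.0661, 0.3351]
tool_rot: [3.106, 0.442, -0.004]
force: [0.3, -0.8, 0.1]
grip_width: 1.001
gripper_force: 0.0
```

Request:
send_rows([
  [0,-0.028,0,0,0,0],
  [0,-0.028,0,0,0,0],
  [0,-0.028,0,0,0,0],
  [0,-0.028,0,0,0,0],
  [-0.0045,-0.029,0,0,0,0],
  [0,0,0.04,0,0,0],
  [0,0,0.03,0,0,0],
  [0,0,0,0,0,0],
  [0,0,0,0,0,0],
  [0,0,0,0,0,0],
  [0,0,0,0,0,0],
])

```text
t: 41.9
tcp_pos: [0.4862, 0.2044, 0.2681]
tool_rot: [-3.107, -0.459, -0.005]
force: [-0.5, 0.1, 0.2]
grip_width: 1.003
gripper_force: 0.0
```

Run:
```python
from h import *
c=cam("wrist","w15");go(.484,.2035,.147,17)
hsv=cv2.cvtColor(c["img"],cv2.COLOR_BGR2HSV); b=c["img"].astype(int)
m=((hsv[...,0]<18)|(hsv[...,0]>172))&(hsv[...,1]>90)&(hsv[...,2]>20)
m=cv2.morphologyEx(m.astype(np.uint8),cv2.MORPH_OPEN,np.ones((5,5)))
cs,_=cv2.findContours(m,cv2.RETR_EXTERNAL,cv2.CHAIN_APPROX_SIMPLE)
for k in sorted(cs,key=cv2.contourArea)[::-1][:4]:
    r=cv2.minAreaRect(k);print(cv2.contourArea(k),r,plane(c,[r[0]],.165).round(4))
```

```text
tilt [ 0.0028  0.0014 -1.    ] yaw 16.81 [0.4862 0.2044 0.2681]
turn(z) -0.2  then shift x -0.0023 y 0.0002 z 0.1212 | cur yaw 16.8 j7 -2.02
1396.5 ((277.0, 213.0), (90.0, 20.0), 90.0) [[0.4889 0.2044 0.165 ]]
```

Request:
send_rows([
  [-0.002,-0.0005,0.03,0,0,-0.2],
  [0,0,0.03,0,0,0],
  [0,0,0.03,0,0,0],
  [0,0,0.02,0,0,0],
  [0,0,0.011,0,0,0],
  [0,0,0,0,0,0],
  [0,0,0,0,0,0],
  [0,0,0,0,0,0],
])

```text
t: 42.62
tcp_pos: [0.4841, 0.2045, 0.147]
tool_rot: [-3.106, -0.465, -0.004]
force: [0.2, -0.5, 0.7]
grip_width: 0.999
gripper_force: 0.0
```

Request:
send_rows([
  [0,0,0,0,0,0],
  [0,0,0,0,0,0],
  [0,0,0,0,0,0],
  [0,0,0,0,0,0],
  [0,0,0,0,0,0],
  [0,0,0,0,0,0],
  [0,0,0,0,0,0],
  [0,0,0,0,0,0],
], grip=255, force=70)

```text
t: 43.28
tcp_pos: [0.4832, 0.2038, 0.1457]
tool_rot: [3.106, 0.465, 0.0]
force: [0.3, -0.6, 3.0]
grip_width: 0.156
gripper_force: 72.7
```

Run:
```python
from h import *
s=observe();print(np.round(s["force"],1),np.round(s["wrist_torque"],2));go(.4845,.2044,.147,17)
```

```text
[ 0.3 -0.6  3. ] [-0.23  0.03  0.03]
turn(z) 0.0  then shift x 0.0015 y -0.0002 z -0.0013 | cur yaw 17.0 j7 -2.12
```

Request:
send_rows([
  [0,0,0,0,0,-2],
  [0,0,0,0,0,-4],
  [0,0,0,0,0,-4],
  [0,0,0,0,0,-4],
  [0,0,0,0,0,-4],
  [0,0,0,0,0,-4],
  [0,0,0,0,0,-4],
  [0,0,0,0,0,-4],
  [0,0,0,0,0,-4],
  [0,0,0,0,0,0],
  [0,0,0,0,0,0],
])

```text
t: 44.2
tcp_pos: [0.4833, 0.2035, 0.1457]
tool_rot: [2.835, 1.352, 0.0]
force: [0.6, -1.5, 4.6]
grip_width: 0.149
gripper_force: 72.9
```

Run:
```python
from h import *
s=observe();print(np.round(s["force"],1),np.round(s["wrist_torque"],2));go(.484,.204,.147,85.8)
```

```text
[ 0.6 -1.5  4.6] [-0.55 -0.14 -0.02]
turn(z) -34.8  then shift x 0.0005 y 0.0007 z -0.0013 | cur yaw 51.0 j7 -1.72
```

Request:
send_rows([
  [0,0,0,0,0,-4],
  [0,0,0,0,0,-4],
  [0,0,0,0,0,-4],
  [0,0,0,0,0,-4],
  [0,0,0,0,0,-4],
  [0,0,0,0,0,-4],
  [0,0,0,0,0,-4],
  [0,0,0,0,0,-4],
  [0,0,0,0,0,-3],
  [0,0,0,0,0,0],
  [0,0,0,0,0,0],
])

```text
t: 45.12
tcp_pos: [0.4835, 0.2034, 0.1456]
tool_rot: [2.299, 2.14, -0.0]
force: [1.6, -3.0, 4.3]
grip_width: 0.154
gripper_force: 72.9
```

Run:
```python
from h import *
s=observe();print(np.round(s["force"],1),np.round(s["wrist_torque"],2));go(.484,.204,.147,85.8)
```

```text
[ 1.6 -3.   4.3] [-0.76 -0.44 -0.06]
turn(z) 0.1  then shift x 0.0006 y 0.0005 z -0.0014 | cur yaw 85.9 j7 -1.27
```

Request:
send_rows([
  [0,0,0.0015,0,0,-0.5],
  [0,0,0.0015,0,0,0],
  [0,0,0.0015,0,0,0],
  [0,0,0.0015,0,0,0],
  [0,0,0.0015,0,0,0],
  [0,0,0.0015,0,0,0],
  [0,0,0.001,0,0,0],
  [0,0,0.0005,0,0,0],
  [0,0,0,0,0,0],
  [0,0,0,0,0,0],
])

```text
t: 45.95
tcp_pos: [0.4834, 0.2036, 0.1358]
tool_rot: [2.287, 2.151, 0.0]
force: [1.0, -3.9, 13.5]
grip_width: 0.159
gripper_force: 74.3
```

Run:
```python
from h import *
s=observe();print(np.round(s["force"],1),np.round(s["wrist_torque"],2));go(.484,.204,.137,85.8)
```

```text
[ 1.  -3.9 13.5] [-1.25 -0.16 -0.06]
turn(z) 0.7  then shift x 0.0004 y 0.0005 z -0.0012 | cur yaw 86.5 j7 -1.28
```

Request:
send_rows([
  [0,0,0.0007,0,0,0],
  [0,0,0.0006,0,0,0],
  [0,0,0,0,0,0],
  [0,0,0,0,0,0],
])

```text
t: 46.28
tcp_pos: [0.4835, 0.2037, 0.1357]
tool_rot: [2.287, 2.15, 0.001]
force: [-1.5, -4.6, 24.5]
grip_width: 0.159
gripper_force: 75.9
```

Request:
send_rows([
  [0,0,-0.0005,0,0,0],
  [0,0,0,0,0,0],
  [0,0,0,0,0,0],
])

```text
t: 46.53
tcp_pos: [0.4835, 0.2037, 0.1357]
tool_rot: [2.287, 2.15, 0.001]
force: [0.3, -4.9, 18.4]
grip_width: 0.153
gripper_force: 75.1
```

Request:
send_rows([
  [0,0,0,0,0,0],
  [0,0,0,0,0,0],
  [0,0,0,0,0,0],
  [0,0,0,0,0,0],
  [0,0,0,0,0,0],
], grip=0)

```text
t: 46.95
tcp_pos: [0.4825, 0.2044, 0.1338]
tool_rot: [-2.286, -2.154, 0.001]
force: [0.6, -0.1, 0.5]
grip_width: 0.851
gripper_force: 0.0
```

Request:
send_rows([
  [0,0,-0.01,0,0,0],
  [0,0,-0.03,0,0,0],
  [0,0,-0.04,0,0,0],
  [0,0,-0.04,0,0,0],
  [0,0,-0.04,0,0,0],
  [0,0,-0.04,0,0,0],
  [0.02,-0.02,-0.03,0,0,0],
  [0.02,-0.01,0,0,0,0],
  [0,0,0,0,0,0],
  [0,0,0,0,0,0],
  [0,0,0,0,0,0],
])

```text
t: 47.87
tcp_pos: [0.4553, 0.2449, 0.364]
tool_rot: [2.287, 2.153, -0.002]
force: [-0.0, -0.2, -0.9]
grip_width: 0.997
gripper_force: 0.0
```

Run:
```python
from h import *
s=cam("scene");t=cam("top");c=cam("wrist")
im=s["img"].copy();a=np.radians(-4.2);Rm=np.array([[np.cos(a),-np.sin(a)],[np.sin(a),np.cos(a)]])
z=.012
for W,L,H in((.066,.104,.048),(.066,.1,.045),(.066,.085,.045),(.064,.094,.029),(.07,.11,.052)):
    w=np.array([[-W,L],[W,L],[W,-L],[-W,-L]])/2@Rm.T+[.536,.0527]
    cv2.polylines(im,[proj(s,np.c_[w,np.full(4,z)]).round().astype(int)],True,(0,0,255),1);z+=H
R_=lambda q,w,h:cv2.resize(q,(w,h),interpolation=cv2.INTER_CUBIC)
a1=np.hstack([R_(s["img"][90:290,235:395],400,320),R_(im[90:290,235:395],400,320)])
a2=np.hstack([R_(t["img"][150:300,220:410],390,270),R_(c["img"],410,270)])
cv2.imwrite("pics/final.png",np.vstack([a1,a2]))
```

```text
tilt [-0.0012 -0.0016 -1.    ] yaw 86.48 [0.4557 0.2444 0.3635]
```

View pics/final.png

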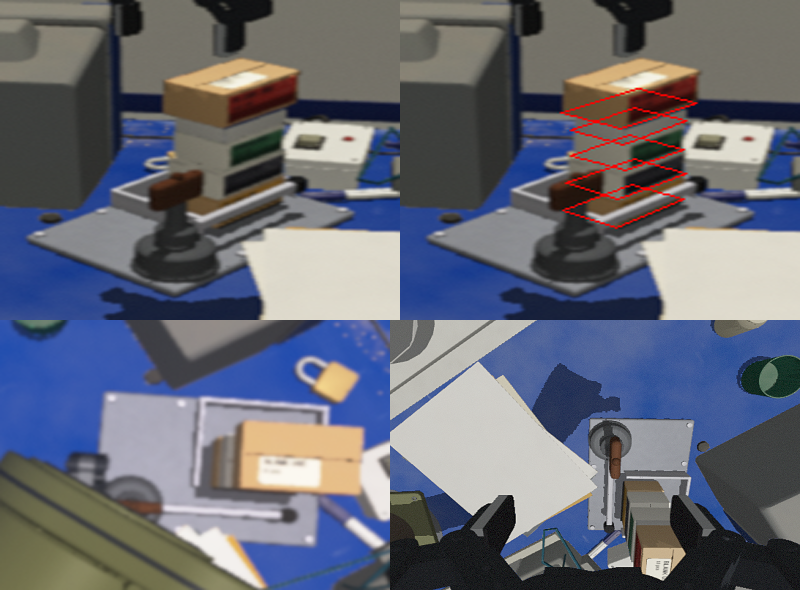

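```bash
python3 -c "
from rig import hand_in;print(hand_in())"
```

```text
the job is handed in; nothing more can be done
None
```

I opened the gate, stacked all four cartons and the tin in one straight column on the stand, closed the gate with the peg pressed fully home, and handed the job in at about 48 s; the final pictures showed the bar staying across the front, and I did not touch the oil bottle, cup or padlock.

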